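# Hang the glass paddle back on the tool rack

### The arm

A 6-joint arm with a two-finger parallel gripper is mounted at the origin on the work surface; the furniture and walls round the work are solid. World frame = base frame: x ahead of the robot, y to its left, z up, the work surface at z = 0. Lengths are in m, angles in degrees, forces in N, time in s.
With the tool pointing down it reaches from about 0.35 to 0.875 m from the base axis. Payload 4.2 kg.
Tool frame: the origin (TCP) lies midway between the tips of the shut fingers; the grasp point (between the pads) lies 19 mm behind it; z points along the fingers, y is the line along which they close (so a half turn about z gives the same grasp; the last joint's range is limited). The gripper opens to 87 mm and grips with 3 to 60 N. Pads are 19 mm wide; open, the fingers measure 117 mm over their backs; the gripper's body (75 mm by 190 mm) begins 51 mm behind the grasp point.
Start: joints at [89.358, 22.042, 0.453, 0, -68.411, -14.817], TCP at [0.167, 0.602, 0.223] pointing down, gripper open.
Joint ranges: [-179.83, 179.83], [-69.29, 118.12], [-61.27, 80.66], [-181.25, 117.63], [-171.15, -9.14], [-177.46, 177.46]. Speed limits (degrees/s): [159.86, 159.86, 180, 180, 180, 180].

### API

Orientations are given as a 3x3 rotation matrix whose columns are the frame's x, y, z axes.
In Python, from station import sense, capture, camera_params, finish_job gives the robot as it stands.
- The arm moves only by the tool drive_tool, never from a script. Its argument "rows" is a list of rows, each an object of numbers: "tx", "ty", "tz": the shift along the tool's x, y, z in cm; "ax", "ay", "az": the turn, a rotation vector about the tool's x, y, z in rad; "claw": the finger opening in cm, from 0 to 8.7. In form: [{"tx": .., "ty": .., "tz": .., "ax": .., "ay": .., "az": .., "claw": ..}, ...]. A call has 1 to 10 rows; each row shifts and turns the commanded pose from where the row before left it, along the tool's axes as they then stand; what a row does not reach is not made up. A row lasts 1/12 s, in which the tool goes at most 41.7 mm and 7.16 degrees, less where a joint would pass 70% of its speed; a pose out of reach is approached as far as the arm can. A call with a gripper value outside its range is refused whole. The fingers move at their own pace and stop on an object; the grip force is fixed at half the most. Time passes only in rows, so rows that do not move let the fingers close. It gives the time, the measured TCP pose, the force, the opening and the grip force at its end, in the units of the state.
- sense(): the state, without advancing time (a new reading comes with each control period).
- capture(name): name is "side" or "top"; returns (picture, depth): 480x640x3 uint8, red, green, blue; 480x640 float32, m along the optical axis (not along the pixel's ray), 0 where there is no reading.
- camera_params(name): a dict with "intrinsics" (3x3 intrinsics, pixels), "k1" (the pictures are not rectified: a ray, as slopes to the right and down, at radius r is drawn at 1 + k1 r^2 times it, then the intrinsics apply), "R" (3x3) and "t" (3): a world point X has camera coordinates R X + t. Camera axes: x right, y down, z forward; pixel columns grow to the right and rows downward; lengths in m; the calibration is good to about 2 mm. A picture is of the moment at which its call begins. camera_params takes no time and is no camera call.
- finish_job(): hands the job in; it is judged then, once.
The state is a dict: "time_s": time; "joints": joint angles; "joint_velocities": joint speeds; "effort": joint torques, N m; "tcp_pos": TCP position; "ee_rot": TCP orientation; "wrist_force": force on the tool from outside, world axes, zero at the start; "moment": the same for the moment, N m; "gripper_width": opening from 0.0 (shut) to 1.0 (fully open); "gripper_force": force on a finger pad.
Only numpy, scipy, OpenCV 4.12 (cv2) and the standard library are available. Lean on these libraries where they do the work, as an engineer would, in place of code of your own. Each camera call takes 0.05 s, during which the arm holds its last target. There are 200 camera calls.

### The job

Pick up the wooden-handled paddle that lies on the bench and hang it by its steel eye on the one empty peg of the sloping tool rack, then let go. It should end all the way down on the peg, resting against the board at rest with its blade hanging downward like its neighbours; leave the mug and the red-lidded jar where they stand.

Things in the scene. Friction and masses are not known exactly. Their poses are not given: they have to be found in the camera images.
- paddle_mid (a point): Middle of the loose paddle (211 mm long), half-way up its handle, 10 mm above the bench as it lies. x runs along the tool from blade to eye, y across, z normal to its flat faces (up). Wooden handle: x -47 to 47 mm, 26 mm wide, 20 mm thick; grasp it across y near here (centre of mass). Black blade: x -45 to -107 mm, 44 mm wide, 10 mm thick. 0.08 to 0.17 kg.
- paddle_eye (a point): Centre of the paddle's hanging eye, 82 mm from paddle_mid along the paddle's +x axis, half-way through its thickness: a flat steel ring, hole 28 mm, outside 44 mm, 6 mm thick, its hole running along the paddle's z axis.
- peg_root (a point): Root of the empty peg: where its axis meets the face of the rack's board. Axes as the rack's. Steel dowel 9 mm thick, 52 mm long, round end; from here it points to -x and up, 40 degrees from vertical (10 degrees steeper than the board's normal). An eye put over the tip and let go slides down to the board and hangs with the upper rim of its hole on the peg.
- peg_tip (a point): Tip of the empty peg, 52 mm from peg_root: in the rack's axes 33 mm to -x and 40 mm up. Axes as the rack's.
- tool_rack: Fixed rack: plywood board 280 mm wide, its face rising away at 50 degrees to the horizontal from 50 mm before the origin to a top edge 245 mm up; a 16 mm ledge at its foot lies clear below a hung paddle. Origin on the bench; x to its back (uphill), y left, z up. Three like pegs in a row along y, 95 mm apart; two carry fixed tools (44 mm wide eyes); the third, in any place, is empty.
- mug: White mug, 82 mm wide without its handle, 91 mm high, a bystander; origin under its middle on the bench.
- jar: Small jar with a red lid, 52 mm wide, 62 mm high, a bystander; origin under its middle on the bench.

How it is judged:
By the outcome, as a careful person would: the job done as asked, in the order asked, and still so for the second after the job is handed in, with the robot touching nothing.
It also fails if it takes over 51 s, if anything falls off the work surface, if the arm or the gripper's body presses on something with over 40 N, if the wrist force passes 120 N, or if a joint passes its speed limit or range.

## Working session

There is one attempt and no reset: what is moved stays moved. The work goes in short steps, Python scripts to look and compute and a tool call to move; the robot and the scene stay as the last step left them, time stands still between calls to the robot, and variables do not carry over. Pictures are saved under pics/ and viewed, at most 10 in all, crops included, and the job is handed in when it is done.

Besides the shell and the picture viewer there is one more tool, called as name(argument=value, ...), one argument or row to a line, values as JSON. drive_tool: Moves the arm, as the interface text tells. Its arguments: {"type":"object","properties":{"rows":{"type":"array"}},"required":["rows"]}

```bash
mkdir -p pics; cat > h.py <<'E'
import numpy as np, cv2
from station import sense, capture, camera_params, finish_job
def shot(n,f):
    p,d=capture(n); cv2.imwrite(f'pics/{f}.png',p[:,:,::-1]); np.save(f'pics/{f}.npy',d); return p,d
def ray(n,u,v):
    c=camera_params(n);K=np.array(c['intrinsics']);R=np.array(c['R']);t=np.array(c['t'])
    q=np.array([(u-K[0,2])/K[0,0],(v-K[1,2])/K[1,1]]);s=q.copy()
    for _ in range(20): s=q/(1+c['k1']*(s@s))
    return -R.T@t, R.T@np.array([s[0],s[1],1]), R, t
def onz(n,u,v,z):
    o,d,_,_=ray(n,u,v); return o+d*(z-o[2])/d[2]
def atd(n,u,v,dep):
    o,d,_,_=ray(n,u,v); return o+d*dep
def proj(n,X):
    c=camera_params(n);K=np.array(c['intrinsics']);x=np.array(c['R'])@X+np.array(c['t']);s=x[:2]/x[2];s=s*(1+c['k1']*(s@s))
    return K[0,0]*s[0]+K[0,2],K[1,1]*s[1]+K[1,2]
E
python3 - <<'E'
from h import *
np.set_printoptions(precision=4,suppress=True)
for n in('top','side'):
    shot(n,n+'0'); c=camera_params(n); print(n,c['R'],c['t'],c['intrinsics'],c['k1'], ray(n,0,0)[0])
print(sense())
E
```

```text
top [[ 0.0105 -0.9999 -0.0013]
 [-0.9908 -0.0103 -0.135 ]
 [ 0.1349  0.0027 -0.9908]] [-0.0245  0.4413  1.3964] [[540.4231   0.     314.7714]
 [  0.     540.4231 234.7214]
 [  0.       0.       1.    ]] -0.09736382872983958 [ 0.249  -0.0238  1.4432]
side [[ 0.9997 -0.0206  0.0112]
 [ 0.0009 -0.441  -0.8975]
 [ 0.0235  0.8972 -0.4409]] [-0.4198  0.1467  1.3354] [[526.5701   0.     315.2881]
 [  0.     526.5701 235.1698]
 [  0.       0.       1.    ]] 0.021668366520802878 [ 0.3883 -1.1421  0.7252]
{'time_s': 0.1, 'joints': array([ 89.3606,  22.0885,   0.3891,  -0.0216, -68.4128, -14.815 ]), 'joint_velocities': array([ 0.0067, -0.0611,  0.2253,  0.0227,  0.0238,  0.0259]), 'effort': array([  0.0003, -39.1692,  18.7933,   4.2318,   0.0135,  -0.0001]), 'tcp_pos': array([0.1664, 0.6019, 0.2216]), 'ee_rot': array([[ 0.9638, -0.2666, -0.0004],
       [-0.2666, -0.9638, -0.002 ],
       [ 0.0002,  0.002 , -1.    ]]), 'wrist_force': array([ 0.5532, -1.0669,  0.9082]), 'moment': array([ 0.0123, -0.0347,  0.0021]), 'gripper_force': 0.0, 'gripper_width': 0.9988638915089127}
```

View pics/top0.png

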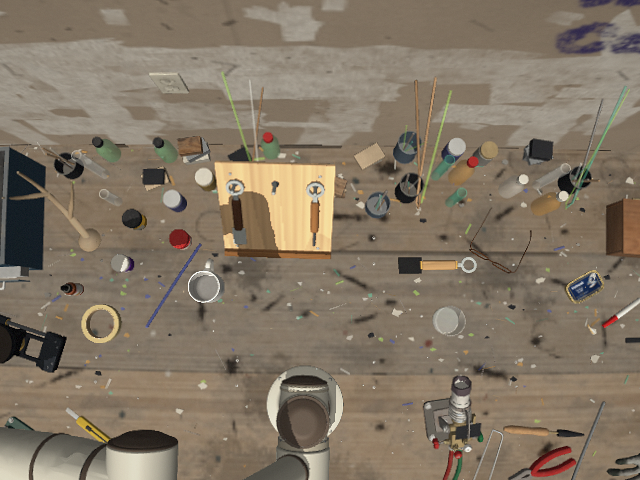

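View pics/side0.png

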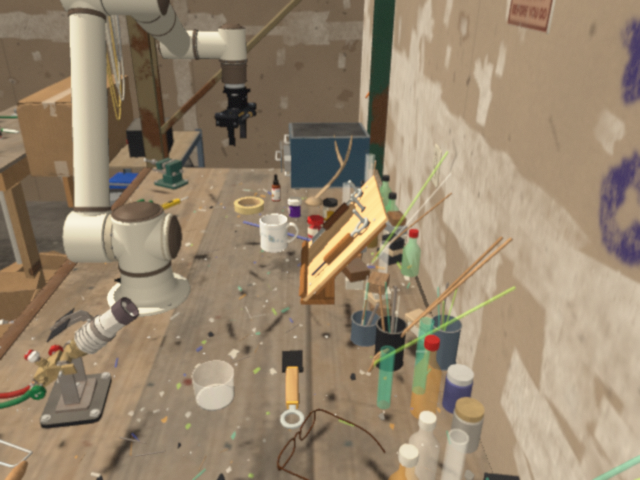

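The top view shows the paddle at about (437,265) with its eye at (468,265). The rack is at (278,210) and its middle peg is empty, near (275,187). I'll enlarge the crops for a closer reading.

```bash
python3 - <<'E'
import cv2,numpy as np
a=cv2.imread('pics/top0.png');b=cv2.imread('pics/side0.png')
r=cv2.INTER_CUBIC
c1=cv2.resize(a[150:270,205:345],None,fx=4,fy=4,interpolation=r)  #560x480
c2=cv2.resize(a[240:290,390:485],None,fx=5,fy=5,interpolation=r) 
c3=cv2.resize(b[165:310,290:400],None,fx=4,fy=4,interpolation=r)
cv2.imwrite('pics/c1.png',c1)
o=np.zeros((580,800,3),np.uint8);o[:580,:440]=c3;p=cv2.resize(a[240:290,390:485],None,fx=3.75,fy=3.75,interpolation=r);o[:p.shape[0],442:442+p.shape[1]]=p
cv2.imwrite('pics/c2.png',o)
E
```

```text
(no output)
```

View pics/c1.png

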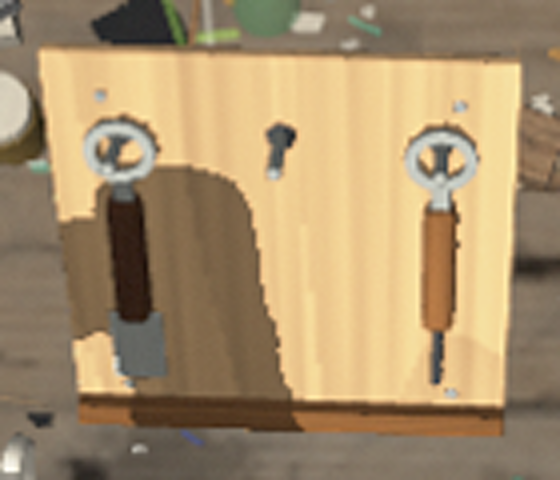

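View pics/c2.png

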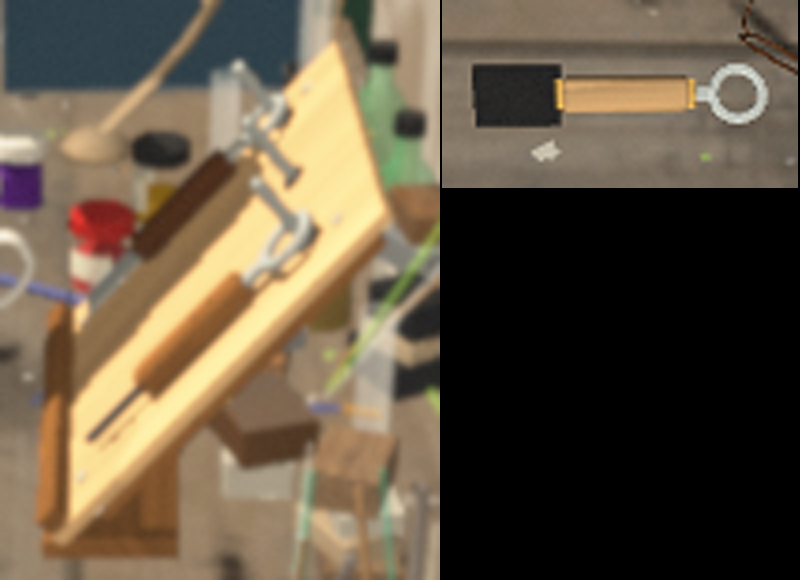

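The crops give:
- **Empty peg, top view:** tip at about (273.5,193), root at about (275.5,183).
- **Empty peg, side view:** tip at about (352,197.5), root at about (363,210).
- **Paddle, top view:** blade end at (398.3,265.5), eye centre at (468.8,265.1).

```bash
python3 - <<'E'
from h import *
np.set_printoptions(precision=4,suppress=True)
B=onz('top',398.3,265.5,.015);E=onz('top',468.8,265.1,.013);d=E-B;print('blade',B,'eye',E,np.linalg.norm(d[:2]),'(189)',np.degrees(np.arctan2(d[1],d[0])))
u=d/np.linalg.norm(d);print('mid from eye',E-.082*u,'from blade',B+.107*u)
print('eye side',onz('side',290.6,418.5,.013))
D=np.load('pics/top0.npy')
# board plane
P=[]
for (x0,x1,y0,y1) in [(50,250,70,110),(170,250,190,380),(300,400,80,380),(460,500,120,380)]:
    for x in range(x0,x1,10):
        for y in range(y0,y1,10):
            uu,vv=205+x/4,150+y/4; z=D[int(round(vv)),int(round(uu))]
            if z>0:P.append(atd('top',uu,vv,z))
P=np.array(P)
for _ in range(4):
    c=P.mean(0);n=np.linalg.svd(P-c)[2][2];n*=np.sign(n[2]);r=(P-c)@n;P=P[abs(r)<.006]
print('plane',c,n,len(P),r.std(),'slope',np.degrees(np.arccos(n[2])),'yaw',np.degrees(np.arctan2(-n[1],-n[0])))
TL=onz('top',205+40/4,150+48/4,.245);TR=onz('top',205+521/4,150+62/4,.245)
print('top edge',TL,TR,np.linalg.norm(TL-TR),'yaw',np.degrees(np.arctan2((TL-TR)[1],(TL-TR)[0]))-90,'mid',(TL+TR)/2)
def tri(a,b):
    o1,d1,*_=ray('top',*a);o2,d2,*_=ray('side',*b)
    s=np.linalg.lstsq(np.c_[d1,-d2],o2-o1,rcond=None)[0];p,q=o1+s[0]*d1,o2+s[1]*d2
    return (p+q)/2,np.linalg.norm(p-q)
t=tri((273.5,193),(352,197.5));r=tri((275.5,183),(363,210));print('tip',t,'root',r,np.linalg.norm(t[0]-r[0]),'root to plane',(r[0]-c)@n,(t[0]-c)@n)
E
```

```text
blade [ 0.3634 -0.2423  0.015 ] eye [ 0.3661 -0.4322  0.013 ] 0.18991212420981587 (189) -89.1739488316802
mid from eye [ 0.365  -0.3502  0.0139] from blade [ 0.3649 -0.3493  0.0139]
eye side [ 0.3665 -0.4376  0.013 ]
plane [0.4934 0.0611 0.1458] [-0.7643  0.0147  0.6447] 623 0.002045229025186099 slope 49.8571728341235 yaw -1.1030358500040287
top edge [0.578 0.21  0.245] [ 0.572  -0.0655  0.245 ] 0.2755277366286873 yaw -1.2455211189182194 mid [0.575  0.0722 0.245 ]
tip (array([0.5099, 0.0751, 0.2316]), np.float64(0.0009840742653082339)) root (array([0.54  , 0.0736, 0.1986]), np.float64(0.0011986740552867219)) 0.04466490493033245 root to plane -0.0013989270352169473 0.04287986934964366
```

```bash
cat > plan.py <<'E'
from h import *
import json
from scipy.spatial.transform import Rotation as Ro
def rot(xa,za):
    z=np.array(za,float);z/=np.linalg.norm(z);x=np.array(xa,float);x-=z*(x@z);x/=np.linalg.norm(x);return np.c_[x,np.cross(z,x),z]
def plan(wps,claw,step=.033,ang=.1,p=None,R=None):
    """simulate rounded rows from the present pose through wps=[(pos,R)]"""
    s=sense();p=np.array(s['tcp_pos']) if p is None else p;R=np.array(s['ee_rot']) if R is None else R;rows=[]
    for P,Q in wps:
        P=np.array(P);Q=R if Q is None else Q
        n=int(max(1,np.ceil(np.linalg.norm(P-p)/step),np.ceil(np.linalg.norm(Ro.from_matrix(R.T@Q).as_rotvec())/ang)))
        for k in range(n,0,-1):
            t=np.round(R.T@(P-p)/k*100,1);a=np.round(Ro.from_matrix(R.T@Q).as_rotvec()/k,2)
            rows.append(dict(zip(('tx','ty','tz','ax','ay','az'),[*t.tolist(),*a.tolist()]),claw=claw))
            p=p+R@t/100;R=R@Ro.from_rotvec(a).as_matrix()
    for i in range(0,len(rows),10):print(json.dumps([{k:v for k,v in r.items() if v or k=='claw'} for r in rows[i:i+10]]))
    print('end',p.round(4),R.round(3).tolist(),len(rows));return p,R
E
python3 - <<'E'
from plan import *
Q=rot([.0145,-1,0],[0,0,-1])
plan([([.28,.46,.36],None),([.45,.2,.37],None),([.48,0,.37],None),([.42,-.22,.30],Q),([.365,-.35,.10],Q)],6)
E
```

```text
[{"tx": 2.1, "ty": 1.5, "tz": -2.0, "claw": 6}, {"tx": 2.1, "ty": 1.5, "tz": -2.0, "claw": 6}, {"tx": 2.1, "ty": 1.5, "tz": -2.0, "claw": 6}, {"tx": 2.1, "ty": 1.5, "tz": -2.0, "claw": 6}, {"tx": 2.1, "ty": 1.6, "tz": -1.9, "claw": 6}, {"tx": 2.1, "ty": 1.5, "tz": -2.0, "claw": 6}, {"tx": 2.1, "ty": 1.6, "tz": -1.9, "claw": 6}, {"tx": 2.3, "ty": 2.1, "tz": -0.1, "claw": 6}, {"tx": 2.3, "ty": 2.0, "tz": -0.1, "claw": 6}, {"tx": 2.3, "ty": 2.1, "tz": -0.1, "claw": 6}]
[{"tx": 2.3, "ty": 2.0, "tz": -0.1, "claw": 6}, {"tx": 2.4, "ty": 2.1, "tz": -0.1, "claw": 6}, {"tx": 2.3, "ty": 2.0, "tz": -0.1, "claw": 6}, {"tx": 2.4, "ty": 2.1, "tz": -0.1, "claw": 6}, {"tx": 2.3, "ty": 2.0, "tz": -0.1, "claw": 6}, {"tx": 2.4, "ty": 2.1, "tz": -0.1, "claw": 6}, {"tx": 2.3, "ty": 2.0, "tz": -0.1, "claw": 6}, {"tx": 1.2, "ty": 2.6, "claw": 6}, {"tx": 1.2, "ty": 2.6, "claw": 6}, {"tx": 1.2, "ty": 2.7, "claw": 6}]
[{"tx": 1.2, "ty": 2.6, "claw": 6}, {"tx": 1.2, "ty": 2.7, "claw": 6}, {"tx": 1.1, "ty": 2.6, "claw": 6}, {"tx": 1.2, "ty": 2.7, "tz": 0.1, "claw": 6}, {"ty": 1.8, "tz": 0.5, "az": 0.1, "claw": 
[... 457 characters left out ...]
6}, {"tx": 1.4, "ty": 1.1, "tz": 0.6, "az": 0.1, "claw": 6}, {"tx": 1.5, "ty": 1.0, "tz": 0.5, "az": 0.1, "claw": 6}, {"tx": 1.6, "ty": 0.8, "tz": 0.6, "az": 0.09, "claw": 6}, {"tx": 1.6, "ty": 0.6, "tz": 0.5, "az": 0.1, "claw": 6}, {"tx": 1.6, "ty": 0.7, "tz": 2.5, "claw": 6}, {"tx": 1.6, "ty": 0.7, "tz": 2.5, "claw": 6}, {"tx": 1.6, "ty": 0.7, "tz": 2.5, "claw": 6}]
[{"tx": 1.6, "ty": 0.7, "tz": 2.5, "claw": 6}, {"tx": 1.6, "ty": 0.7, "tz": 2.5, "claw": 6}, {"tx": 1.6, "ty": 0.7, "tz": 2.5, "claw": 6}, {"tx": 1.7, "ty": 0.7, "tz": 2.5, "claw": 6}, {"tx": 1.6, "ty": 0.8, "tz": 2.5, "claw": 6}]
end [ 0.3647 -0.3497  0.1004] [[0.011, -1.0, -0.0], [-1.0, -0.011, -0.002], [0.002, 0.0, -1.0]] 45
```

drive_tool(
  rows=[
    {"tx": 2.1, "ty": 1.5, "tz": -2.0, "claw": 6},
    {"tx": 2.1, "ty": 1.5, "tz": -2.0, "claw": 6},
    {"tx": 2.1, "ty": 1.5, "tz": -2.0, "claw": 6},
    {"tx": 2.1, "ty": 1.5, "tz": -2.0, "claw": 6},
    {"tx": 2.1, "ty": 1.6, "tz": -1.9, "claw": 6},
    {"tx": 2.1, "ty": 1.5, "tz": -2.0, "claw": 6},
    {"tx": 2.1, "ty": 1.6, "tz": -1.9, "claw": 6},
    {"tx": 2.3, "ty": 2.1, "tz": -0.1, "claw": 6},
    {"tx": 2.3, "ty": 2.0, "tz": -0.1, "claw": 6},
    {"tx": 2.3, "ty": 2.1, "tz": -0.1, "claw": 6},
  ],
)

```text
invalid input at $.rows[0]: expected keys tx, ty, tz, ax, ay, az, claw
```

drive_tool(
  rows=[
    {"tx": 2.3, "ty": 2.0, "tz": -0.1, "claw": 6},
    {"tx": 2.4, "ty": 2.1, "tz": -0.1, "claw": 6},
    {"tx": 2.3, "ty": 2.0, "tz": -0.1, "claw": 6},
    {"tx": 2.4, "ty": 2.1, "tz": -0.1, "claw": 6},
    {"tx": 2.3, "ty": 2.0, "tz": -0.1, "claw": 6},
    {"tx": 2.4, "ty": 2.1, "tz": -0.1, "claw": 6},
    {"tx": 2.3, "ty": 2.0, "tz": -0.1, "claw": 6},
    {"tx": 1.2, "ty": 2.6, "claw": 6},
    {"tx": 1.2, "ty": 2.6, "claw": 6},
    {"tx": 1.2, "ty": 2.7, "claw": 6},
  ],
)

```text
invalid input at $.rows[0]: expected keys tx, ty, tz, ax, ay, az, claw
```

drive_tool(
  rows=[
    {"tx": 1.2, "ty": 2.6, "claw": 6},
    {"tx": 1.2, "ty": 2.7, "claw": 6},
    {"tx": 1.1, "ty": 2.6, "claw": 6},
    {"tx": 1.2, "ty": 2.7, "tz": 0.1, "claw": 6},
    {"ty": 1.8, "tz": 0.5, "az": 0.1, "claw": 6},
    {"tx": 0.2, "ty": 1.7, "tz": 0.5, "az": 0.1, "claw": 6},
    {"tx": 0.3, "ty": 1.7, "tz": 0.5, "az": 0.1, "claw": 6},
    {"tx": 0.5, "ty": 1.7, "tz": 0.6, "az": 0.1, "claw": 6},
    {"tx": 0.7, "ty": 1.6, "tz": 0.5, "az": 0.1, "claw": 6},
    {"tx": 0.8, "ty": 1.5, "tz": 0.6, "az": 0.1, "claw": 6},
  ],
)

```text
invalid input at $.rows[0]: expected keys tx, ty, tz, ax, ay, az, claw
```

Each row needs all seven keys, so I'll write them out in full.

drive_tool(
  rows=[
    {"tx": 2.1, "ty": 1.5, "tz": -2.0, "ax": 0, "ay": 0, "az": 0, "claw": 6},
    {"tx": 2.1, "ty": 1.5, "tz": -2.0, "ax": 0, "ay": 0, "az": 0, "claw": 6},
    {"tx": 2.1, "ty": 1.5, "tz": -2.0, "ax": 0, "ay": 0, "az": 0, "claw": 6},
    {"tx": 2.1, "ty": 1.5, "tz": -2.0, "ax": 0, "ay": 0, "az": 0, "claw": 6},
    {"tx": 2.1, "ty": 1.6, "tz": -1.9, "ax": 0, "ay": 0, "az": 0, "claw": 6},
    {"tx": 2.1, "ty": 1.5, "tz": -2.0, "ax": 0, "ay": 0, "az": 0, "claw": 6},
    {"tx": 2.1, "ty": 1.6, "tz": -1.9, "ax": 0, "ay": 0, "az": 0, "claw": 6},
    {"tx": 2.3, "ty": 2.1, "tz": -0.1, "ax": 0, "ay": 0, "az": 0, "claw": 6},
    {"tx": 2.3, "ty": 2.0, "tz": -0.1, "ax": 0, "ay": 0, "az": 0, "claw": 6},
    {"tx": 2.3, "ty": 2.1, "tz": -0.1, "ax": 0, "ay": 0, "az": 0, "claw": 6},
  ],
)

```text
time_s: 0.93
tcp_pos: [0.3301, 0.3806, 0.3635]
ee_rot: [[0.964, -0.266, -0.0], [-0.266, -0.964, 0.0], [-0.0, 0.0, -1.0]]
wrist_force: [1.7, -0.0, 0.1]
gripper_width: 0.692
gripper_force: 0.0
```

drive_tool(
  rows=[
    {"tx": 2.3, "ty": 2.0, "tz": -0.1, "ax": 0, "ay": 0, "az": 0, "claw": 6},
    {"tx": 2.4, "ty": 2.1, "tz": -0.1, "ax": 0, "ay": 0, "az": 0, "claw": 6},
    {"tx": 2.3, "ty": 2.0, "tz": -0.1, "ax": 0, "ay": 0, "az": 0, "claw": 6},
    {"tx": 2.4, "ty": 2.1, "tz": -0.1, "ax": 0, "ay": 0, "az": 0, "claw": 6},
    {"tx": 2.3, "ty": 2.0, "tz": -0.1, "ax": 0, "ay": 0, "az": 0, "claw": 6},
    {"tx": 2.4, "ty": 2.1, "tz": -0.1, "ax": 0, "ay": 0, "az": 0, "claw": 6},
    {"tx": 2.3, "ty": 2.0, "tz": -0.1, "ax": 0, "ay": 0, "az": 0, "claw": 6},
    {"tx": 1.2, "ty": 2.6, "tz": 0, "ax": 0, "ay": 0, "az": 0, "claw": 6},
    {"tx": 1.2, "ty": 2.6, "tz": 0, "ax": 0, "ay": 0, "az": 0, "claw": 6},
    {"tx": 1.2, "ty": 2.7, "tz": 0, "ax": 0, "ay": 0, "az": 0, "claw": 6},
  ],
)

```text
time_s: 1.77
tcp_pos: [0.4633, 0.1132, 0.37]
ee_rot: [[0.964, -0.267, -0.001], [-0.267, -0.964, -0.0], [-0.001, 0.001, -1.0]]
wrist_force: [0.2, -0.1, -0.5]
gripper_width: 0.688
gripper_force: 0.0
```

drive_tool(
  rows=[
    {"tx": 1.2, "ty": 2.6, "tz": 0, "ax": 0, "ay": 0, "az": 0, "claw": 6},
    {"tx": 1.2, "ty": 2.7, "tz": 0, "ax": 0, "ay": 0, "az": 0, "claw": 6},
    {"tx": 1.1, "ty": 2.6, "tz": 0, "ax": 0, "ay": 0, "az": 0, "claw": 6},
    {"tx": 1.2, "ty": 2.7, "tz": 0, "ax": 0, "ay": 0, "az": 0, "claw": 6},
    {"tx": 0, "ty": 1.8, "tz": 0.5, "ax": 0, "ay": 0, "az": 0.1, "claw": 6},
    {"tx": 0.2, "ty": 1.7, "tz": 0.5, "ax": 0, "ay": 0, "az": 0.1, "claw": 6},
    {"tx": 0.3, "ty": 1.7, "tz": 0.5, "ax": 0, "ay": 0, "az": 0.1, "claw": 6},
    {"tx": 0.5, "ty": 1.7, "tz": 0.6, "ax": 0, "ay": 0, "az": 0.1, "claw": 6},
    {"tx": 0.7, "ty": 1.6, "tz": 0.5, "ax": 0, "ay": 0, "az": 0.1, "claw": 6},
    {"tx": 0.8, "ty": 1.5, "tz": 0.6, "ax": 0, "ay": 0, "az": 0.1, "claw": 6},
  ],
)

```text
time_s: 2.6
tcp_pos: [0.4516, -0.1016, 0.338]
ee_rot: [[0.641, -0.767, -0.001], [-0.767, -0.641, 0.0], [-0.0, 0.0, -1.0]]
wrist_force: [-0.9, 0.3, -0.3]
gripper_width: 0.689
gripper_force: 0.0
```

```bash
python3 - <<'E'
import re
s=open('plan.py').read().replace("{k:v for k,v in r.items() if v or k=='claw'}","r").replace("print(json.dumps(","print(json.dumps(").replace("for r in rows[i:i+10]]))","for r in rows[i:i+10]],separators=(',',':')).replace('0.0','0'))")
s=s.replace(".replace('0.0','0'))",").replace(':0.0',':0').replace(':-0.0',':0') if 0 else json.dumps([{k:(v if v else 0) for k,v in r.items()} for r in rows[i:i+10]],separators=(',',':')))")
open('plan.py','w').write(s)
E
python3 - <<'E'
from plan import *
print(sense()['joints'])
Q=rot([.0145,-1,0],[0,0,-1])
plan([([.42,-.22,.30],Q),([.365,-.35,.10],Q)],6)
E
```

```text
Traceback (most recent call last):
  File "plan.py", line 16
    for i in range(0,len(rows),10):print(json.dumps([r for r in rows[i:i+10]],separators=(',',':'))).replace(':0.0',':0').replace(':-0.0',':0') if 0 else json.dumps([{k:(v if v else 0) for k,v in r.items()} for r in rows[i:i+10]],separators=(',',':')))
                                                                                                                                                                                                                                                           ^
SyntaxError: unmatched ')'
```

```bash
python3 - <<'E'
L=open('plan.py').read().split('\n')
L=["    for i in range(0,len(rows),10):print(json.dumps([{k:v or 0 for k,v in r.items()} for r in rows[i:i+10]]))" if 'json.dumps' in l else l for l in L]
open('plan.py','w').write('\n'.join(L))
E
python3 - <<'E'
from plan import *
print(sense()['joints'])
Q=rot([.0145,-1,0],[0,0,-1])
plan([([.365,-.35,.10],Q),([.365,-.35,.003],Q)],6,.037,.11)
E
```

```text
[ 7.51575854e+00  2.08649596e+00 -8.93112480e+00 -9.48452351e-03
 -7.90133605e+01  3.23607131e+01]
[{"tx": 1.4, "ty": 2.3, "tz": 2.4, "ax": 0, "ay": 0, "az": 0.07, "claw": 6}, {"tx": 1.5, "ty": 2.2, "tz": 2.4, "ax": 0, "ay": 0, "az": 0.07, "claw": 6}, {"tx": 1.6, "ty": 2.0, "tz": 2.4, "ax": 0, "ay": 0, "az": 0.07, "claw": 6}, {"tx": 1.8, "ty": 1.9, "tz": 2.4, "ax": 0, "ay": 0, "az": 0.07, "claw": 6}, {"tx": 1.9, "ty": 1.8, "tz": 2.4, "ax": 0, "ay": 0, "az": 0.07, "claw": 6}, {"tx": 2.0, "ty": 1.7, "tz": 2.4, "ax": 0, "ay": 0, "az": 0.07, "claw": 6}, {"tx": 2.2, "ty": 1.5, "tz": 2.4, "ax": 0, "ay": 0, "az": 0.07, "claw": 6}, {"tx": 2.3, "ty": 1.3, "tz": 2.3, "ax": 0, "ay": 0, "az": 0.06, "claw": 6}, {"tx": 2.3, "ty": 1.2, "tz": 2.4, "ax": 0, "ay": 0, "az": 0.07, "claw": 6}, {"tx": 2.4, "ty": 1.1, "tz": 2.3, "ax": 0, "ay": 0, "az": 0.06, "claw": 6}]
[{"tx": 0, "ty": 0, "tz": 3.2, "ax": 0, "ay": 0, "az": 0, "claw": 6}, {"tx": 0, "ty": 0, "tz": 3.3, "ax": 0, "ay": 0, "az": 0, "claw": 6}, {"tx": 0, "ty": 0, "tz": 3.2, "ax": 0, "ay": 0, "az": 0, "claw": 6}]
end [ 0.3646 -0.3499  0.0031] [[0.016, -1.0, -0.001], [-1.0, -0.016, 0.0], [-0.0, 0.001, -1.0]] 13
```

drive_tool(
  rows=[
    {"tx": 1.4, "ty": 2.3, "tz": 2.4, "ax": 0, "ay": 0, "az": 0.07, "claw": 6},
    {"tx": 1.5, "ty": 2.2, "tz": 2.4, "ax": 0, "ay": 0, "az": 0.07, "claw": 6},
    {"tx": 1.6, "ty": 2.0, "tz": 2.4, "ax": 0, "ay": 0, "az": 0.07, "claw": 6},
    {"tx": 1.8, "ty": 1.9, "tz": 2.4, "ax": 0, "ay": 0, "az": 0.07, "claw": 6},
    {"tx": 1.9, "ty": 1.8, "tz": 2.4, "ax": 0, "ay": 0, "az": 0.07, "claw": 6},
    {"tx": 2.0, "ty": 1.7, "tz": 2.4, "ax": 0, "ay": 0, "az": 0.07, "claw": 6},
    {"tx": 2.2, "ty": 1.5, "tz": 2.4, "ax": 0, "ay": 0, "az": 0.07, "claw": 6},
    {"tx": 2.3, "ty": 1.3, "tz": 2.3, "ax": 0, "ay": 0, "az": 0.06, "claw": 6},
    {"tx": 2.3, "ty": 1.2, "tz": 2.4, "ax": 0, "ay": 0, "az": 0.07, "claw": 6},
    {"tx": 2.4, "ty": 1.1, "tz": 2.3, "ax": 0, "ay": 0, "az": 0.06, "claw": 6},
  ],
)

```text
time_s: 3.43
tcp_pos: [0.3657, -0.3505, 0.0991]
ee_rot: [[0.018, -1.0, -0.0], [-1.0, -0.018, 0.0], [-0.0, 0.0, -1.0]]
wrist_force: [-0.8, -0.0, 0.1]
gripper_width: 0.686
gripper_force: 0.0
```

drive_tool(
  rows=[
    {"tx": 0, "ty": 0, "tz": 3.2, "ax": 0, "ay": 0, "az": 0, "claw": 6},
    {"tx": 0, "ty": 0, "tz": 3.2, "ax": 0, "ay": 0, "az": 0, "claw": 6},
    {"tx": 0, "ty": 0, "tz": 2.0, "ax": 0, "ay": 0, "az": 0, "claw": 6},
    {"tx": 0, "ty": 0, "tz": 1.0, "ax": 0, "ay": 0, "az": 0, "claw": 6},
    {"tx": 0, "ty": 0, "tz": 0, "ax": 0, "ay": 0, "az": 0, "claw": 6},
  ],
)

```text
time_s: 3.85
tcp_pos: [0.3649, -0.3488, 0.0043]
ee_rot: [[0.021, -1.0, -0.005], [-1.0, -0.021, 0.003], [-0.003, 0.005, -1.0]]
wrist_force: [0.6, 0.0, 0.0]
gripper_width: 0.691
gripper_force: 0.0
```

drive_tool(
  rows=[
    {"tx": 0, "ty": 0, "tz": 0.15, "ax": 0, "ay": 0, "az": 0, "claw": 6},
    {"tx": 0, "ty": 0, "tz": 0, "ax": 0, "ay": 0, "az": 0, "claw": 2},
    {"tx": 0, "ty": 0, "tz": 0, "ax": 0, "ay": 0, "az": 0, "claw": 1.5},
    {"tx": 0, "ty": 0, "tz": 0, "ax": 0, "ay": 0, "az": 0, "claw": 1.5},
    {"tx": 0, "ty": 0, "tz": 0, "ax": 0, "ay": 0, "az": 0, "claw": 1.5},
    {"tx": 0, "ty": 0, "tz": 0, "ax": 0, "ay": 0, "az": 0, "claw": 1.5},
    {"tx": 0, "ty": 0, "tz": 0, "ax": 0, "ay": 0, "az": 0, "claw": 1.5},
  ],
)

```text
time_s: 4.43
tcp_pos: [0.3668, -0.3496, 0.0055]
ee_rot: [[0.021, -1.0, 0.001], [-1.0, -0.021, -0.0], [0.0, -0.001, -1.0]]
wrist_force: [-0.7, -0.0, 0.4]
gripper_width: 0.317
gripper_force: 0.0
```

drive_tool(
  rows=[
    {"tx": 0, "ty": 0, "tz": 0, "ax": 0, "ay": 0, "az": 0, "claw": 1},
    {"tx": 0, "ty": 0, "tz": 0, "ax": 0, "ay": 0, "az": 0, "claw": 1},
    {"tx": 0, "ty": 0, "tz": -1, "ax": 0, "ay": 0, "az": 0, "claw": 1},
    {"tx": 0, "ty": 0, "tz": -2, "ax": 0, "ay": 0, "az": 0, "claw": 1},
    {"tx": 0, "ty": 0, "tz": -2, "ax": 0, "ay": 0, "az": 0, "claw": 1},
    {"tx": 0, "ty": 0, "tz": -2, "ax": 0, "ay": 0, "az": 0, "claw": 1},
    {"tx": 0, "ty": 0, "tz": -2, "ax": 0, "ay": 0, "az": 0, "claw": 1},
  ],
)

```text
time_s: 5.02
tcp_pos: [0.3662, -0.3494, 0.0963]
ee_rot: [[0.021, -1.0, -0.0], [-1.0, -0.021, 0.0], [-0.0, 0.0, -1.0]]
wrist_force: [0.0, -0.2, -0.8]
gripper_width: 0.295
gripper_force: 30.0
```

```bash
cat >> plan.py <<'E'
yw=np.radians(-1.1);RK=np.array([[np.cos(yw),-np.sin(yw),0],[np.sin(yw),np.cos(yw),0],[0,0,1]])
c,s=np.cos(np.radians(50)),np.sin(np.radians(50))
UP=RK@[c,0,s];N=RK@[-s,0,c];PEG=RK@[-.033,0,.040]/.05186
QH=rot(UP,-N);OFF=np.array([.082,0,-.005])   # eye in tool frame
ROOT=np.array([.539,.0736,.1995]);TIP=ROOT+.052*PEG
def eye_at(h,down=0,root=ROOT):   # eye centre on peg axis, h off the board, 'down' downhill of it
    return root+PEG*h/(PEG@N)-UP*down-QH@OFF
E
python3 - <<'E'
from plan import *
np.set_printoptions(precision=4,suppress=True)
for n in('top','side'): print(n,'root',proj(n,ROOT),'tip',proj(n,TIP))
pre=eye_at(.095);print(TIP,pre,eye_at(.014,.004))
plan([([.40,-.22,.36],None),([.42,0,.40],QH),([.40,.07,.34],QH),(pre,QH)],1,.037,.12)
E
```

```text
top root (np.float64(275.44895277174504), np.float64(183.59994153451788)) tip (np.float64(273.56619816979696), np.float64(193.7767402250015))
side root (np.float64(362.8416250252144), np.float64(209.63813661059976)) tip (np.float64(350.35173808334827), np.float64(194.67205149646978))
[0.5059 0.0742 0.2396] [0.4287 0.0757 0.208 ] [0.4785 0.0748 0.1414]
[{"tx": -1.6, "ty": -0.5, "tz": -3.3, "ax": 0, "ay": 0, "az": 0, "claw": 1}, {"tx": -1.6, "ty": -0.4, "tz": -3.3, "ax": 0, "ay": 0, "az": 0, "claw": 1}, {"tx": -1.6, "ty": -0.5, "tz": -3.3, "ax": 0, "ay": 0, "az": 0, "claw": 1}, {"tx": -1.6, "ty": -0.4, "tz": -3.3, "ax": 0, "ay": 0, "az": 0, "claw": 1}, {"tx": -1.6, "ty": -0.5, "tz": -3.3, "ax": 0, "ay": 0, "az": 0, "claw": 1}, {"tx": -1.6, "ty": -0.4, "tz": -3.3, "ax": 0, "ay": 0, "az": 0, "claw": 1}, {"tx": -1.6, "ty": -0.5, "tz": -3.3, "ax": 0, "ay": 0, "az": 0, "claw": 1}, {"tx": -1.7, "ty": -0.4, "tz": -3.3, "ax": 0, "ay": 0, "az": 0, "claw": 1}, {"tx": -1.5, "ty": -0.2, "tz": -0.3, "ax": 0.04, "ay": 0.05, "az": -0.09, "claw": 1}, {"tx": -1.4, "ty": -0.3, "tz": -0.3, "ax": 0.04, "a
[... 1074 characters left out ...]
y": -1.4, "tz": -0.2, "ax": 0.05, "ay": 0.04, "az": -0.1, "claw": 1}, {"tx": -2.0, "ty": -2.3, "tz": 0.8, "ax": 0, "ay": 0, "az": 0, "claw": 1}, {"tx": -2.0, "ty": -2.4, "tz": 0.8, "ax": 0, "ay": 0, "az": 0, "claw": 1}, {"tx": -2.0, "ty": -2.3, "tz": 0.7, "ax": -0.01, "ay": 0, "az": 0, "claw": 1}, {"tx": -2.1, "ty": -0.2, "tz": 2.7, "ax": 0, "ay": 0, "az": 0, "claw": 1}, {"tx": -2.1, "ty": -0.2, "tz": 2.7, "ax": 0, "ay": 0, "az": 0, "claw": 1}, {"tx": -2.0, "ty": -0.1, "tz": 2.6, "ax": 0, "ay": 0, "az": 0, "claw": 1}, {"tx": -2.1, "ty": -0.2, "tz": 2.7, "ax": 0, "ay": 0, "az": 0, "claw": 1}]
end [0.4285 0.0759 0.2076] [[0.644, -0.023, 0.765], [-0.012, -1.0, -0.02], [0.765, 0.004, -0.644]] 30
```

drive_tool(
  rows=[
    {"tx": -1.6, "ty": -0.5, "tz": -3.3, "ax": 0, "ay": 0, "az": 0, "claw": 1},
    {"tx": -1.6, "ty": -0.4, "tz": -3.3, "ax": 0, "ay": 0, "az": 0, "claw": 1},
    {"tx": -1.6, "ty": -0.5, "tz": -3.3, "ax": 0, "ay": 0, "az": 0, "claw": 1},
    {"tx": -1.6, "ty": -0.4, "tz": -3.3, "ax": 0, "ay": 0, "az": 0, "claw": 1},
    {"tx": -1.6, "ty": -0.5, "tz": -3.3, "ax": 0, "ay": 0, "az": 0, "claw": 1},
    {"tx": -1.6, "ty": -0.4, "tz": -3.3, "ax": 0, "ay": 0, "az": 0, "claw": 1},
    {"tx": -1.6, "ty": -0.5, "tz": -3.3, "ax": 0, "ay": 0, "az": 0, "claw": 1},
    {"tx": -1.7, "ty": -0.4, "tz": -3.3, "ax": 0, "ay": 0, "az": 0, "claw": 1},
    {"tx": -1.5, "ty": -0.2, "tz": -0.3, "ax": 0.04, "ay": 0.05, "az": -0.09, "claw": 1},
    {"tx": -1.4, "ty": -0.3, "tz": -0.3, "ax": 0.04, "ay": 0.05, "az": -0.1, "claw": 1},
  ],
)

```text
time_s: 5.85
tcp_pos: [0.4042, -0.19, 0.3671]
ee_rot: [[0.207, -0.973, 0.097], [-0.972, -0.216, -0.092], [0.11, -0.076, -0.991]]
wrist_force: [0.6, 0.1, -1.6]
gripper_width: 0.296
gripper_force: 30.0
```

drive_tool(
  rows=[
    {"tx": -1.4, "ty": -0.5, "tz": -0.4, "ax": 0.05, "ay": 0.05, "az": -0.09, "claw": 1},
    {"tx": -1.3, "ty": -0.6, "tz": -0.4, "ax": 0.05, "ay": 0.05, "az": -0.09, "claw": 1},
    {"tx": -1.2, "ty": -0.7, "tz": -0.5, "ax": 0.05, "ay": 0.04, "az": -0.1, "claw": 1},
    {"tx": -1.1, "ty": -0.9, "tz": -0.5, "ax": 0.04, "ay": 0.05, "az": -0.1, "claw": 1},
    {"tx": -1.0, "ty": -1.0, "tz": -0.5, "ax": 0.04, "ay": 0.04, "az": -0.09, "claw": 1},
    {"tx": -0.9, "ty": -1.1, "tz": -0.5, "ax": 0.05, "ay": 0.05, "az": -0.09, "claw": 1},
    {"tx": -0.8, "ty": -1.2, "tz": -0.4, "ax": 0.05, "ay": 0.04, "az": -0.1, "claw": 1},
    {"tx": -0.6, "ty": -1.3, "tz": -0.4, "ax": 0.04, "ay": 0.05, "az": -0.09, "claw": 1},
    {"tx": -0.5, "ty": -1.3, "tz": -0.4, "ax": 0.05, "ay": 0.04, "az": -0.1, "claw": 1},
    {"tx": -0.3, "ty": -1.4, "tz": -0.3, "ax": 0.04, "ay": 0.05, "az": -0.09, "claw": 1},
  ],
)

```text
time_s: 6.68
tcp_pos: [0.4153, -0.0439, 0.3916]
ee_rot: [[0.689, -0.306, 0.657], [-0.301, -0.946, -0.124], [0.659, -0.112, -0.743]]
wrist_force: [0.4, -0.2, -1.2]
gripper_width: 0.291
gripper_force: 30.0
```

```bash
python3 - <<'E'
from plan import *
print(sense()['joints'].round(1),sense()['gripper_width'])
pre=eye_at(.095)
plan([([.42,0,.40],QH),([.40,.07,.34],QH),(pre,QH)],1,.037,.11)
E
```

```text
[ 32.9 -26.9 -46.7  40.8 -44.9  13.7] 0.2908324619723952
[{"tx": -0.1, "ty": -1.1, "tz": -0.2, "ax": 0.03, "ay": 0.03, "az": -0.07, "claw": 1}, {"tx": 0, "ty": -1.1, "tz": -0.2, "ax": 0.03, "ay": 0.03, "az": -0.07, "claw": 1}, {"tx": 0, "ty": -1.1, "tz": -0.2, "ax": 0.04, "ay": 0.03, "az": -0.07, "claw": 1}, {"tx": 0.2, "ty": -1.1, "tz": -0.1, "ax": 0.03, "ay": 0.04, "az": -0.07, "claw": 1}, {"tx": -2.0, "ty": -2.3, "tz": 0.8, "ax": 0, "ay": 0, "az": 0, "claw": 1}, {"tx": -2.0, "ty": -2.3, "tz": 0.7, "ax": 0, "ay": 0, "az": 0, "claw": 1}, {"tx": -2.0, "ty": -2.4, "tz": 0.8, "ax": 0, "ay": 0, "az": 0, "claw": 1}, {"tx": -2.1, "ty": -0.1, "tz": 2.7, "ax": 0, "ay": 0, "az": 0, "claw": 1}, {"tx": -2.1, "ty": -0.2, "tz": 2.6, "ax": 0, "ay": 0, "az": 0, "claw": 1}, {"tx": -2.1, "ty": -0.1, "tz": 2.7, "ax": 0, "ay": 0, "az": 0, "claw": 1}]
[{"tx": -2.0, "ty": -0.2, "tz": 2.6, "ax": 0, "ay": 0, "az": 0, "claw": 1}]
end [0.4287 0.076  0.2084] [[0.642, -0.023, 0.766], [-0.017, -1.0, -0.016], [0.766, -0.003, -0.642]] 11
```

```bash
python3 - <<'E'
from plan import *
pre=eye_at(.095)
plan([([.425,.02,.36],QH),(pre+PEG*.06,QH),(pre,QH)],1,.033,.09)
E
```

```text
[{"tx": -0.8, "ty": -1.5, "tz": 0.5, "ax": 0.03, "ay": 0.03, "az": -0.07, "claw": 1}, {"tx": -0.8, "ty": -1.5, "tz": 0.6, "ax": 0.03, "ay": 0.03, "az": -0.07, "claw": 1}, {"tx": -0.6, "ty": -1.6, "tz": 0.6, "ax": 0.04, "ay": 0.03, "az": -0.07, "claw": 1}, {"tx": -0.6, "ty": -1.6, "tz": 0.6, "ax": 0.03, "ay": 0.04, "az": -0.07, "claw": 1}, {"tx": -2.6, "ty": -1.4, "tz": 1.0, "ax": 0, "ay": 0, "az": 0, "claw": 1}, {"tx": -2.6, "ty": -1.4, "tz": 1.0, "ax": 0, "ay": 0, "az": 0, "claw": 1}, {"tx": -2.6, "ty": -1.4, "tz": 1.1, "ax": 0, "ay": 0, "az": 0, "claw": 1}, {"tx": -2.6, "ty": -1.3, "tz": 1.0, "ax": 0, "ay": 0, "az": 0, "claw": 1}, {"tx": -0.6, "ty": 0, "tz": 3.0, "ax": 0, "ay": 0, "az": 0, "claw": 1}, {"tx": -0.5, "ty": 0, "tz": 2.9, "ax": 0, "ay": 0, "az": 0, "claw": 1}]
end [0.4287 0.0755 0.2081] [[0.642, -0.023, 0.766], [-0.017, -1.0, -0.016], [0.766, -0.003, -0.642]] 10
```

drive_tool(
  rows=[
    {"tx": -0.8, "ty": -1.5, "tz": 0.5, "ax": 0.03, "ay": 0.03, "az": -0.07, "claw": 1},
    {"tx": -0.8, "ty": -1.5, "tz": 0.6, "ax": 0.03, "ay": 0.03, "az": -0.07, "claw": 1},
    {"tx": -0.6, "ty": -1.6, "tz": 0.6, "ax": 0.04, "ay": 0.03, "az": -0.07, "claw": 1},
    {"tx": -0.6, "ty": -1.6, "tz": 0.6, "ax": 0.03, "ay": 0.04, "az": -0.07, "claw": 1},
    {"tx": -2.6, "ty": -1.4, "tz": 1.0, "ax": 0, "ay": 0, "az": 0, "claw": 1},
    {"tx": -2.6, "ty": -1.4, "tz": 1.0, "ax": 0, "ay": 0, "az": 0, "claw": 1},
    {"tx": -2.6, "ty": -1.4, "tz": 1.1, "ax": 0, "ay": 0, "az": 0, "claw": 1},
    {"tx": -2.6, "ty": -1.3, "tz": 1.0, "ax": 0, "ay": 0, "az": 0, "claw": 1},
    {"tx": -0.6, "ty": 0, "tz": 3.0, "ax": 0, "ay": 0, "az": 0, "claw": 1},
    {"tx": -0.5, "ty": 0, "tz": 2.9, "ax": 0, "ay": 0, "az": 0, "claw": 1},
  ],
)

```text
time_s: 7.52
tcp_pos: [0.4496, 0.0971, 0.2975]
ee_rot: [[0.71, -0.017, 0.704], [-0.01, -1.0, -0.013], [0.704, 0.002, -0.71]]
wrist_force: [1.4, 1.0, 0.6]
gripper_width: 0.298
gripper_force: 30.0
```

```bash
python3 - <<'E'
from plan import *
a,_=shot('top','top1');b,_=shot('side','side1');s=sense();print(s['joints'].round(1),s['tcp_pos'],s['wrist_force'])
e=s['tcp_pos']+s['ee_rot']@OFF;print('eye exp',e,proj('top',e),proj('side',e))
o=np.zeros((560,800,3),np.uint8)
o[:,:440]=cv2.resize(b[130:270,270:380],None,fx=4,fy=4,interpolation=2);o[:,440:]=cv2.resize(a[150:290,230:320],None,fx=4,fy=4,interpolation=2)
cv2.imwrite('pics/c3.png',o[:,:,::-1])
E
```

```text
[ 29.4 -15.6 -61.2  78.3 -22.4 -11. ] [0.45202793 0.08645561 0.29364269] [-0.61175846 -1.0650182  -1.26841029]
eye exp [0.50712166 0.08471509 0.35455781] (np.float64(264.24719836408156), np.float64(181.482958661274)) (np.float64(352.4558603689578), np.float64(148.5060125318438))
```

View pics/c3.png

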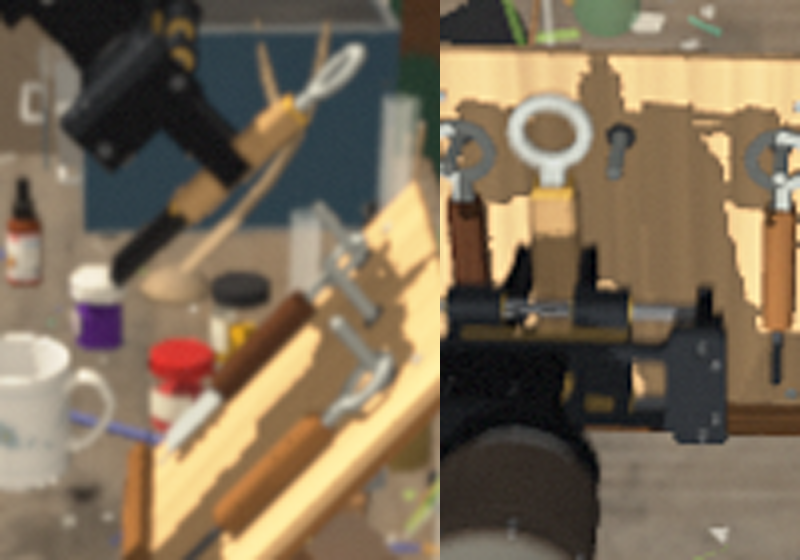

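The elbow (j3) has stopped at its limit, so the full 50° tool tilt is not reachable here. I'll fit the kinematics to find which tilts are.

```bash
cat > fk.py <<'E'
from plan import *
from scipy.optimize import least_squares
lo=np.array([-179.8,-69.2,-61.2,-181.2,-171.1,-9.2-168.2]);hi=np.array([179.8,118.1,80.6,117.6,-9.2,177.4])
def fk(q,L,s4,s6):
    d1,a1,L2,L4,a3,e4,e5,d6=L;r=lambda a,x:Ro.from_euler(a,x,degrees=True).as_matrix()
    R=r('z',q[0]);p=R@[a1,0,d1];R=R@r('y',q[1]);p=p+R@[0,0,L2];R=R@r('y',-q[2]);p=p+R@[L4,0,a3]
    R=R@r('x',s4*q[3]);p=p+R@[0,e4,0];R=R@r('y',-q[4]);p=p+R@[d6,e5,0];R=R@r('x',s6*q[5])
    return p,R@np.array([[0,0,1],[0,-1,0],[1,0,0]])   # tool z forward
E
cat > fit.py <<'E'
from fk import *
s=sense();np.set_printoptions(precision=4,suppress=True)
D=[([89.3606,22.0885,.3891,-.0216,-68.4128,-14.815],[.1664,.6019,.2216],[[.9638,-.2666,-.0004],[-.2666,-.9638,-.002],[.0002,.002,-1]]),
([7.516,2.086,-8.931,-.009,-79.013,32.361],[.4516,-.1016,.338],[[.641,-.767,-.001],[-.767,-.641,0],[0,0,-1]]),
([32.9,-26.9,-46.7,40.8,-44.9,13.7],[.4153,-.0439,.3916],[[.689,-.306,.657],[-.301,-.946,-.124],[.659,-.112,-.743]]),
(s['joints'],s['tcp_pos'],s['ee_rot'])]
for s4 in(1,-1):
  for s6 in(1,-1):
    f=lambda L:np.concatenate([fk(q,L,s4,s6)[0]-p for q,p,_ in D])
    r=least_squares(lambda L:np.r_[f(L),.001*(L-[.2,0,.41,.43,0,-.13,0,.3])],[.2,0,.41,.43,0,-.13,0,.3])
    print(s4,s6,r.x,abs(f(r.x)).max(),[np.degrees(Ro.from_matrix(fk(q,r.x,s4,s6)[1].T@np.array(R)).magnitude()).round(1) for q,_,R in D])
E
python3 fit.py
```

```text
1 1 [-0.3581  0.7279  0.1442 -0.3354  0.2938 -0.1327 -0.0039 -0.2096] 0.16056883772512423 [np.float64(119.6), np.float64(25.3), np.float64(54.9), np.float64(60.5)]
1 -1 [-0.3581  0.7279  0.1442 -0.3354  0.2938 -0.1327 -0.0039 -0.2096] 0.16056883772512423 [np.float64(90.0), np.float64(90.0), np.float64(60.8), np.float64(76.8)]
-1 1 [ 0.1592  0.0003  0.5656  0.4212  0.0003 -0.1449 -0.0149  0.3064] 0.00033227931799867383 [np.float64(119.6), np.float64(25.3), np.float64(62.7), np.float64(111.9)]
-1 -1 [ 0.1592  0.0003  0.5656  0.4212  0.0003 -0.1449 -0.0149  0.3064] 0.00033227931799867383 [np.float64(90.0), np.float64(90.0), np.float64(90.1), np.float64(90.0)]
```

```bash
sed -i 's/-9.2-168.2/-177.4/' fk.py; cat >> fk.py <<'E'
L=[.1592,.0003,.5656,.4212,.0003,-.1449,-.0149,.3064]
def FK(q):
    p,R=fk(q,L,-1,-1);return p,R@RZ
RZ=np.eye(3)
_q=[89.3606,22.0885,.3891,-.0216,-68.4128,-14.815];_R=np.array([[.9638,-.2666,-.0004],[-.2666,-.9638,-.002],[.0002,.002,-1]])
RZ=np.round(FK(_q)[1].T@_R)
def ik(P,Q,q0):
    def f(q):
        p,R=FK(q);return np.r_[(p-P)*10,Ro.from_matrix(R.T@Q).as_rotvec()]
    r=least_squares(f,np.clip(q0,lo+.1,hi-.1),bounds=(lo,hi),x_scale=30.,max_nfev=150);return r.x,np.abs(r.fun).max()
E
python3 - <<'E'
from fk import *
print(RZ.tolist())
q0=sense()['joints'];rng=np.random.default_rng(0)
for phi in (50,40,30,20):
  for tau in (0,15,25,35):
    a=np.radians(90-phi+tau);f=np.radians(phi)
    pu=RK@[np.cos(f),0,np.sin(f)];pn=RK@[-np.sin(f),0,np.cos(f)];tz=RK@[np.cos(a),0,-np.sin(a)]
    Q=rot(np.cross(QH[:,1],tz),tz);out=[]
    for h in(.085,.02):
        eye=ROOT+PEG*h/(PEG@N)
        P=eye-.082*pu+.005*tz
        best=min([ik(P,Q,s) for s in [q0,[30,-20,-45,40,-45,14],[25,-20,-50,20,-60,50]]+[rng.uniform(lo/2,hi/2) for _ in range(2)]],key=lambda r:r[1])
        out.append((best[0].round(0).tolist(),round(best[1],3)))
    print(phi,tau,out)
E
```

```text
[[0.0, -1.0, -0.0], [1.0, 0.0, -0.0], [-0.0, -0.0, 1.0]]
50 0 [([2.0, -9.0, -41.0, -92.0, -9.0, 177.0], np.float64(0.213)), ([2.0, 1.0, -37.0, -92.0, -9.0, 177.0], np.float64(0.205))]
50 15 [([34.0, -9.0, -61.0, 56.0, -21.0, 5.0], np.float64(0.079)), ([19.0, 1.0, -61.0, 79.0, -11.0, -7.0], np.float64(0.135))]
50 25 [([39.0, -7.0, -54.0, 35.0, -28.0, 21.0], np.float64(0.0)), ([26.0, 2.0, -59.0, 58.0, -13.0, 7.0], np.float64(0.0))]
50 35 [([38.0, -3.0, -41.0, 14.0, -41.0, 41.0], np.float64(0.0)), ([33.0, 5.0, -42.0, 16.0, -31.0, 42.0], np.float64(0.0))]
40 0 [([37.0, -11.0, -61.0, 55.0, -24.0, 4.0], np.float64(0.149)), ([-10.0, -1.0, -56.0, -181.0, -9.0, -82.0], np.float64(0.114))]
40 15 [([41.0, -9.0, -53.0, 33.0, -31.0, 21.0], np.float64(0.0)), ([30.0, -0.0, -58.0, 50.0, -17.0, 12.0], np.float64(0.0))]
40 25 [([39.0, -5.0, -41.0, 14.0, -43.0, 41.0], np.float64(0.0)), ([34.0, 4.0, -42.0, 16.0, -33.0, 42.0], np.float64(0.0))]
40 35 [([34.0, 0.0, -31.0, 4.0, -55.0, 53.0], np.float64(0.0)), ([31.0, 8.0, -31.0, 4.0, -47.0, 56.0], np.float64(0.0))]
30 0 [([41.0, -13.0, -59.0, 45.0, -28.0, 
[... 249 characters left out ...]
52.0], np.float64(0.0)), ([32.0, 6.0, -31.0, 4.0, -49.0, 55.0], np.float64(0.0))]
30 35 [([31.0, 4.0, -22.0, -3.0, -67.0, 59.0], np.float64(0.0)), ([28.0, 12.0, -22.0, -3.0, -61.0, 62.0], np.float64(0.0))]
20 0 [([43.0, -10.0, -45.0, 21.0, -42.0, 32.0], np.float64(0.0)), ([37.0, -2.0, -47.0, 24.0, -31.0, 33.0], np.float64(0.0))]
20 15 [([36.0, -2.0, -30.0, 4.0, -58.0, 52.0], np.float64(0.0)), ([32.0, 5.0, -30.0, 4.0, -51.0, 55.0], np.float64(0.0))]
20 25 [([31.0, 3.0, -22.0, -3.0, -69.0, 59.0], np.float64(0.0)), ([28.0, 10.0, -22.0, -3.0, -63.0, 62.0], np.float64(0.0))]
20 35 [([28.0, 9.0, -15.0, -7.0, -79.0, 63.0], np.float64(0.0)), ([25.0, 16.0, -14.0, -7.0, -74.0, 66.0], np.float64(0.0))]
```

The model fits to 0.3 mm. Tilting the grip about 30° makes the hanging pose reachable, so I'll put the paddle back where it lay and regrasp it tilted, with the gripper leaning toward the eye.

```bash
python3 - <<'E'
from fk import *
np.set_printoptions(precision=2,suppress=True)
t=np.radians(30);tz=np.array([.02*-.5,.5,-.866]);Qb=rot([.021,-1,0],tz)
qd=[-20,10,0,0,-80,30]
for z in(.09,.008): print(ik(np.array([.366,-.3385,z]),Qb,qd))
Q=rot([.021,-1,0],[0,0,-1]);s=sense()
X=[([.43,0,.40],rot([.75,-.45,.5],np.cross([.75,-.45,.5],[-.51,-.86,0]))),([.41,-.20,.30],Q),([.366,-.35,.06],Q),([.366,-.3495,.009],Q)]
print(X[0][1])
q=s['joints']
for P,R in X: q,e=ik(np.array(P),R,q);print(q,e)
plan(X,1,.035,.1)
E
```

```text
(array([-39.27,  30.42,  -4.4 , -23.02, -76.8 ,  50.13]), np.float64(1.942890293094024e-15))
(array([-39.38,  36.77,  -7.14, -24.11, -68.5 ,  54.02]), np.float64(8.977104334154364e-10))
[[ 0.74 -0.51  0.43]
 [-0.45 -0.86 -0.25]
 [ 0.5  -0.   -0.87]]
[ 40.9  -15.46 -31.61  30.79 -66.91   7.59] 1.514740539866026e-14
[ -5.5    2.29 -14.01  -0.   -73.7    6.7 ] 2.5368596112684827e-13
[-25.33  21.35 -28.05  -0.   -40.6   26.53] 1.6653345369377348e-14
[-25.27  26.06 -30.65  -0.   -33.29  26.47] 1.2797672124822684e-12
[{"tx": 1.0, "ty": 1.5, "tz": -1.5, "ax": -0.05, "ay": -0.04, "az": 0.07, "claw": 1}, {"tx": 1.1, "ty": 1.5, "tz": -1.4, "ax": -0.05, "ay": -0.04, "az": 0.07, "claw": 1}, {"tx": 1.1, "ty": 1.5, "tz": -1.4, "ax": -0.05, "ay": -0.04, "az": 0.07, "claw": 1}, {"tx": 1.1, "ty": 1.4, "tz": -1.4, "ax": -0.05, "ay": -0.04, "az": 0.06, "claw": 1}, {"tx": 1.2, "ty": 1.4, "tz": -1.4, "ax": -0.05, "ay": -0.05, "az": 0.07, "claw": 1}, {"tx": 1.2, "ty": 1.5, "tz": -1.3, "ax": -0.04, "ay": -0.04, "az": 0.06, "claw": 1}, {"tx": 0.2, "ty": 1.5, "tz": 1.1, "ax": -0.02, "ay": -0.04, "az": 0.08, 
[... 1129 characters left out ...]
y": 0, "az": 0, "claw": 1}, {"tx": 1.6, "ty": 0.5, "tz": 2.6, "ax": 0, "ay": 0, "az": 0, "claw": 1}, {"tx": 1.7, "ty": 0.5, "tz": 2.7, "ax": 0, "ay": 0, "az": 0, "claw": 1}, {"tx": 1.6, "ty": 0.5, "tz": 2.6, "ax": 0, "ay": 0, "az": 0, "claw": 1}, {"tx": 1.7, "ty": 0.6, "tz": 2.7, "ax": 0, "ay": 0, "az": 0, "claw": 1}, {"tx": 1.6, "ty": 0.5, "tz": 2.6, "ax": 0, "ay": 0, "az": 0, "claw": 1}, {"tx": 1.7, "ty": 0.6, "tz": 2.7, "ax": 0, "ay": 0, "az": 0, "claw": 1}, {"tx": 0, "ty": 0, "tz": 2.5, "ax": 0, "ay": 0, "az": 0, "claw": 1}, {"tx": -0.1, "ty": 0, "tz": 2.6, "ax": 0, "ay": 0, "az": 0, "claw": 1}]
end [ 0.37 -0.35  0.01] [[0.017, -1.0, -0.0], [-1.0, -0.017, 0.003], [-0.003, -0.0, -1.0]] 29
```

drive_tool(
  rows=[
    {"tx": 1.0, "ty": 1.5, "tz": -1.5, "ax": -0.05, "ay": -0.04, "az": 0.07, "claw": 1},
    {"tx": 1.1, "ty": 1.5, "tz": -1.4, "ax": -0.05, "ay": -0.04, "az": 0.07, "claw": 1},
    {"tx": 1.1, "ty": 1.5, "tz": -1.4, "ax": -0.05, "ay": -0.04, "az": 0.07, "claw": 1},
    {"tx": 1.1, "ty": 1.4, "tz": -1.4, "ax": -0.05, "ay": -0.04, "az": 0.06, "claw": 1},
    {"tx": 1.2, "ty": 1.4, "tz": -1.4, "ax": -0.05, "ay": -0.05, "az": 0.07, "claw": 1},
    {"tx": 1.2, "ty": 1.5, "tz": -1.3, "ax": -0.04, "ay": -0.04, "az": 0.06, "claw": 1},
    {"tx": 0.2, "ty": 1.5, "tz": 1.1, "ax": -0.02, "ay": -0.04, "az": 0.08, "claw": 1},
    {"tx": 0.4, "ty": 1.5, "tz": 1.1, "ax": -0.02, "ay": -0.04, "az": 0.08, "claw": 1},
    {"tx": 0.5, "ty": 1.4, "tz": 1.1, "ax": -0.02, "ay": -0.04, "az": 0.08, "claw": 1},
    {"tx": 0.7, "ty": 1.4, "tz": 1.1, "ax": -0.02, "ay": -0.04, "az": 0.08, "claw": 1},
  ],
)

```text
time_s: 8.45
tcp_pos: [0.4317, -0.0615, 0.3632]
ee_rot: [[0.614, -0.723, 0.316], [-0.699, -0.684, -0.207], [0.366, -0.094, -0.926]]
wrist_force: [-0.4, 0.5, -1.0]
gripper_width: 0.295
gripper_force: 30.0
```

```bash
python3 - <<'E'
from fk import *
print(sense()['joints'].round(1))
Q=rot([.021,-1,0],[0,0,-1])
plan([([.41,-.20,.28],Q),([.366,-.3495,.06],Q),([.366,-.3495,.009],Q)],1,.035,.11)
E
```

```text
[ 26.7 -12.3 -29.1  21.4 -63.4   7.6]
[{"tx": 0.7, "ty": 1.5, "tz": 1.2, "ax": -0.03, "ay": -0.04, "az": 0.09, "claw": 1}, {"tx": 0.8, "ty": 1.4, "tz": 1.3, "ax": -0.03, "ay": -0.04, "az": 0.09, "claw": 1}, {"tx": 1.0, "ty": 1.2, "tz": 1.2, "ax": -0.03, "ay": -0.04, "az": 0.09, "claw": 1}, {"tx": 1.2, "ty": 1.1, "tz": 1.2, "ax": -0.03, "ay": -0.04, "az": 0.09, "claw": 1}, {"tx": 1.3, "ty": 1.0, "tz": 1.2, "ax": -0.03, "ay": -0.04, "az": 0.09, "claw": 1}, {"tx": 1.4, "ty": 0.8, "tz": 1.2, "ax": -0.03, "ay": -0.04, "az": 0.09, "claw": 1}, {"tx": 1.6, "ty": 0.6, "tz": 1.2, "ax": -0.02, "ay": -0.04, "az": 0.08, "claw": 1}, {"tx": 1.6, "ty": 0.5, "tz": 1.2, "ax": -0.03, "ay": -0.05, "az": 0.09, "claw": 1}, {"tx": 1.9, "ty": 0.6, "tz": 2.7, "ax": 0, "ay": 0, "az": 0, "claw": 1}, {"tx": 1.9, "ty": 0.6, "tz": 2.7, "ax": 0, "ay": 0, "az": 0, "claw": 1}]
[{"tx": 1.9, "ty": 0.6, "tz": 2.7, "ax": 0, "ay": 0, "az": 0, "claw": 1}, {"tx": 1.9, "ty": 0.6, "tz": 2.8, "ax": 0, "ay": 0, "az": 0, "claw": 1}, {"tx": 1.8, "ty": 0.6, "tz": 2.7, "ax": 0, "ay": 0, "az": 0, "claw": 1}, {"tx": 1.9, "ty": 0.6, "tz": 2.8, "ax": 0, "ay": 0, "az": 0, "claw": 1}, {"tx": 1.8, "ty": 0.5, "tz": 2.7, "ax": 0, "ay": 0, "az": 0, "claw": 1}, {"tx": 1.9, "ty": 0.6, "tz": 2.8, "ax": 0, "ay": 0, "az": 0, "claw": 1}, {"tx": 0, "ty": 0, "tz": 2.5, "ax": 0, "ay": 0, "az": 0, "claw": 1}, {"tx": 0, "ty": 0, "tz": 2.6, "ax": 0, "ay": 0, "az": 0, "claw": 1}]
end [ 0.3658 -0.3494  0.0089] [[0.019, -1.0, -0.0], [-1.0, -0.019, 0.004], [-0.004, 0.0, -1.0]] 18
```

drive_tool(
  rows=[
    {"tx": 0.7, "ty": 1.5, "tz": 1.2, "ax": -0.03, "ay": -0.04, "az": 0.09, "claw": 1},
    {"tx": 0.8, "ty": 1.4, "tz": 1.3, "ax": -0.03, "ay": -0.04, "az": 0.09, "claw": 1},
    {"tx": 1.0, "ty": 1.2, "tz": 1.2, "ax": -0.03, "ay": -0.04, "az": 0.09, "claw": 1},
    {"tx": 1.2, "ty": 1.1, "tz": 1.2, "ax": -0.03, "ay": -0.04, "az": 0.09, "claw": 1},
    {"tx": 1.3, "ty": 1.0, "tz": 1.2, "ax": -0.03, "ay": -0.04, "az": 0.09, "claw": 1},
    {"tx": 1.4, "ty": 0.8, "tz": 1.2, "ax": -0.03, "ay": -0.04, "az": 0.09, "claw": 1},
    {"tx": 1.6, "ty": 0.6, "tz": 1.2, "ax": -0.02, "ay": -0.04, "az": 0.08, "claw": 1},
    {"tx": 1.6, "ty": 0.5, "tz": 1.2, "ax": -0.03, "ay": -0.05, "az": 0.09, "claw": 1},
    {"tx": 1.9, "ty": 0.6, "tz": 2.7, "ax": 0, "ay": 0, "az": 0, "claw": 1},
    {"tx": 1.9, "ty": 0.6, "tz": 2.7, "ax": 0, "ay": 0, "az": 0, "claw": 1},
  ],
)

```text
time_s: 9.28
tcp_pos: [0.4011, -0.2386, 0.2263]
ee_rot: [[0.021, -1.0, 0.004], [-1.0, -0.021, 0.001], [-0.001, -0.004, -1.0]]
wrist_force: [0.2, -0.4, -0.7]
gripper_width: 0.296
gripper_force: 30.0
```

drive_tool(
  rows=[
    {"tx": 1.9, "ty": 0.6, "tz": 2.7, "ax": 0, "ay": 0, "az": 0, "claw": 1},
    {"tx": 1.9, "ty": 0.6, "tz": 2.8, "ax": 0, "ay": 0, "az": 0, "claw": 1},
    {"tx": 1.8, "ty": 0.6, "tz": 2.7, "ax": 0, "ay": 0, "az": 0, "claw": 1},
    {"tx": 1.9, "ty": 0.6, "tz": 2.8, "ax": 0, "ay": 0, "az": 0, "claw": 1},
    {"tx": 1.8, "ty": 0.5, "tz": 2.7, "ax": 0, "ay": 0, "az": 0, "claw": 1},
    {"tx": 1.9, "ty": 0.6, "tz": 2.8, "ax": 0, "ay": 0, "az": 0, "claw": 1},
    {"tx": 0, "ty": 0, "tz": 0, "ax": 0, "ay": 0, "az": 0, "claw": 1},
  ],
)

```text
time_s: 9.87
tcp_pos: [0.3641, -0.3499, 0.0561]
ee_rot: [[0.018, -1.0, -0.008], [-1.0, -0.018, 0.007], [-0.007, 0.008, -1.0]]
wrist_force: [-0.4, -0.6, -1.4]
gripper_width: 0.292
gripper_force: 30.0
```

drive_tool(
  rows=[
    {"tx": 0, "ty": 0, "tz": 2.5, "ax": 0, "ay": 0, "az": 0, "claw": 1},
    {"tx": 0, "ty": 0, "tz": 1.5, "ax": 0, "ay": 0, "az": 0, "claw": 1},
    {"tx": 0, "ty": 0, "tz": 0.5, "ax": 0, "ay": 0, "az": 0, "claw": 1},
    {"tx": 0, "ty": 0, "tz": 0.3, "ax": 0, "ay": 0, "az": 0, "claw": 1},
    {"tx": 0, "ty": 0, "tz": 0, "ax": 0, "ay": 0, "az": 0, "claw": 1},
    {"tx": 0, "ty": 0, "tz": 0, "ax": 0, "ay": 0, "az": 0, "claw": 1},
  ],
)

```text
time_s: 10.37
tcp_pos: [0.3695, -0.3503, 0.0143]
ee_rot: [[0.023, -1.0, 0.003], [-1.0, -0.023, -0.0], [0.0, -0.003, -1.0]]
wrist_force: [0.5, 0.8, 0.2]
gripper_width: 0.295
gripper_force: 30.0
```

```bash
python3 - <<'E'
from fk import *
for i in range(3):
    s=sense();print(s['tcp_pos'].round(4),FK(s['joints'])[0].round(4),s['wrist_force'].round(1),s['joint_velocities'].round(1));capture('top')
E
```

```text
[ 0.3695 -0.3503  0.0143] [ 0.3699 -0.3505  0.0142] [0.5 0.8 0.2] [-0.1 -0.4  0.1  0.1  0.2 -0. ]
[ 0.3695 -0.3504  0.0143] [ 0.37   -0.3506  0.0143] [-0.3  0.1 -1.3] [-0.1  0.1 -0.1 -0.1  0.3 -0.1]
[ 0.3694 -0.3504  0.0143] [ 0.3699 -0.3506  0.0142] [-0.2 -1.  -0.8] [-0.1  0.2 -0.2 -0.1  0.1  0.2]
```

drive_tool(
  rows=[
    {"tx": 0, "ty": 0, "tz": 0.5, "ax": 0, "ay": 0, "az": 0, "claw": 1},
    {"tx": 0, "ty": 0, "tz": 0.3, "ax": 0, "ay": 0, "az": 0, "claw": 1},
    {"tx": 0, "ty": 0, "tz": 0, "ax": 0, "ay": 0, "az": 0, "claw": 1},
    {"tx": 0, "ty": 0, "tz": 0, "ax": 0, "ay": 0, "az": 0, "claw": 1},
    {"tx": 0, "ty": 0, "tz": 0, "ax": 0, "ay": 0, "az": 0, "claw": 1},
  ],
)

```text
time_s: 10.93
tcp_pos: [0.3688, -0.3503, 0.0053]
ee_rot: [[0.022, -1.0, 0.001], [-1.0, -0.022, 0.0], [-0.0, -0.001, -1.0]]
wrist_force: [-0.6, 0.7, 4.3]
gripper_width: 0.3
gripper_force: 30.0
```

drive_tool(
  rows=[
    {"tx": 0, "ty": 0, "tz": 0, "ax": 0, "ay": 0, "az": 0, "claw": 4},
    {"tx": 0, "ty": 0, "tz": 0, "ax": 0, "ay": 0, "az": 0, "claw": 6},
    {"tx": 0, "ty": 0, "tz": 0, "ax": 0, "ay": 0, "az": 0, "claw": 6},
    {"tx": 0, "ty": 0, "tz": 0, "ax": 0, "ay": 0, "az": 0, "claw": 6},
    {"tx": 0, "ty": 0, "tz": 0, "ax": 0, "ay": 0, "az": 0, "claw": 6},
    {"tx": 0, "ty": 0, "tz": -2, "ax": 0, "ay": 0, "az": 0, "claw": 6},
    {"tx": 0, "ty": 0, "tz": -3, "ax": 0, "ay": 0, "az": 0, "claw": 6},
    {"tx": 0, "ty": 0, "tz": -2, "ax": 0, "ay": 0, "az": 0, "claw": 6},
    {"tx": 0, "ty": 0, "tz": 0, "ax": 0, "ay": 0, "az": 0, "claw": 6},
    {"tx": 0, "ty": 0, "tz": 0, "ax": 0, "ay": 0, "az": 0, "claw": 6},
  ],
)

```text
time_s: 11.77
tcp_pos: [0.3691, -0.3505, 0.076]
ee_rot: [[0.022, -1.0, 0.004], [-1.0, -0.022, -0.0], [0.0, -0.004, -1.0]]
wrist_force: [-1.0, 0.5, -0.7]
gripper_width: 0.688
gripper_force: 0.0
```

```bash
python3 - <<'E'
from fk import *
print(sense()['tcp_pos'],sense()['joints'].round(1))
Qb=rot([.022,-1,0],[-.011,.5,-.866])
plan([([.3690,-.3385,.08],Qb),([.3690,-.3385,.009],Qb)],6,.03,.1)
E
```

```text
[ 0.36906569 -0.35045015  0.07600369] [-25.3  20.2 -26.8  -0.1 -42.9  26.6]
[{"tx": -0.2, "ty": 0, "tz": -0.1, "ax": 0, "ay": -0.09, "az": 0, "claw": 6}, {"tx": -0.2, "ty": 0, "tz": 0, "ax": 0, "ay": -0.09, "az": 0, "claw": 6}, {"tx": -0.2, "ty": 0, "tz": 0, "ax": 0, "ay": -0.09, "az": 0, "claw": 6}, {"tx": -0.2, "ty": 0, "tz": 0, "ax": 0, "ay": -0.08, "az": 0, "claw": 6}, {"tx": -0.2, "ty": 0, "tz": 0, "ax": 0, "ay": -0.09, "az": 0, "claw": 6}, {"tx": -0.3, "ty": 0, "tz": 0, "ax": 0, "ay": -0.08, "az": 0, "claw": 6}, {"tx": 1.2, "ty": 0, "tz": 2.0, "ax": 0, "ay": 0, "az": 0, "claw": 6}, {"tx": 1.2, "ty": 0, "tz": 2.1, "ax": 0, "ay": 0, "az": 0, "claw": 6}, {"tx": 1.2, "ty": 0, "tz": 2.0, "ax": 0, "ay": 0, "az": 0, "claw": 6}]
end [ 0.369  -0.3389  0.0092] [[0.021, -1.0, -0.008], [-0.868, -0.022, 0.496], [-0.496, -0.004, -0.868]] 9
```

drive_tool(
  rows=[
    {"tx": -0.2, "ty": 0, "tz": -0.1, "ax": 0, "ay": -0.09, "az": 0, "claw": 6},
    {"tx": -0.2, "ty": 0, "tz": 0, "ax": 0, "ay": -0.09, "az": 0, "claw": 6},
    {"tx": -0.2, "ty": 0, "tz": 0, "ax": 0, "ay": -0.09, "az": 0, "claw": 6},
    {"tx": -0.2, "ty": 0, "tz": 0, "ax": 0, "ay": -0.08, "az": 0, "claw": 6},
    {"tx": -0.2, "ty": 0, "tz": 0, "ax": 0, "ay": -0.09, "az": 0, "claw": 6},
    {"tx": -0.3, "ty": 0, "tz": 0, "ax": 0, "ay": -0.08, "az": 0, "claw": 6},
    {"tx": 1.2, "ty": 0, "tz": 2.0, "ax": 0, "ay": 0, "az": 0, "claw": 6},
    {"tx": 0.9, "ty": 0, "tz": 1.6, "ax": 0, "ay": 0, "az": 0, "claw": 6},
    {"tx": 0, "ty": 0, "tz": 0, "ax": 0, "ay": 0, "az": 0, "claw": 6},
    {"tx": 0, "ty": 0, "tz": 0, "ax": 0, "ay": 0, "az": 0, "claw": 6},
  ],
)

```text
time_s: 12.6
tcp_pos: [0.367, -0.3372, 0.0356]
ee_rot: [[0.017, -1.0, -0.014], [-0.866, -0.022, 0.5], [-0.5, 0.003, -0.866]]
wrist_force: [0.1, 0.3, -0.9]
gripper_width: 0.689
gripper_force: 0.0
```

```bash
python3 - <<'E'
from fk import *
print(sense()['tcp_pos'])
Qb=rot([.022,-1,0],[-.011,.5,-.866])
plan([([.3690,-.3385,.0085],Qb)],6,.015,.1)
E
```

```text
[ 0.36701093 -0.33715646  0.03561052]
[{"tx": 0.7, "ty": -0.1, "tz": 1.1, "ax": 0, "ay": 0, "az": 0, "claw": 6}, {"tx": 0.8, "ty": -0.1, "tz": 1.2, "ax": 0, "ay": 0, "az": 0, "claw": 6}]
end [ 0.369  -0.3386  0.0082] [[0.017, -1.0, -0.014], [-0.866, -0.022, 0.5], [-0.5, 0.003, -0.866]] 2
```

drive_tool(
  rows=[
    {"tx": 0.7, "ty": -0.1, "tz": 1.1, "ax": 0, "ay": 0, "az": 0, "claw": 6},
    {"tx": 0.5, "ty": -0.1, "tz": 0.8, "ax": 0, "ay": 0, "az": 0, "claw": 6},
    {"tx": 0.3, "ty": 0, "tz": 0.4, "ax": 0, "ay": 0, "az": 0, "claw": 6},
    {"tx": 0, "ty": 0, "tz": 0, "ax": 0, "ay": 0, "az": 0, "claw": 6},
    {"tx": 0, "ty": 0, "tz": 0, "ax": 0, "ay": 0, "az": 0, "claw": 6},
  ],
)

```text
time_s: 13.02
tcp_pos: [0.3703, -0.3394, 0.0099]
ee_rot: [[0.02, -1.0, -0.011], [-0.867, -0.022, 0.498], [-0.498, -0.0, -0.867]]
wrist_force: [0.1, 0.3, -0.4]
gripper_width: 0.685
gripper_force: 0.0
```

drive_tool(
  rows=[
    {"tx": 0, "ty": 0, "tz": 0, "ax": 0, "ay": 0, "az": 0, "claw": 1},
    {"tx": 0, "ty": 0, "tz": 0, "ax": 0, "ay": 0, "az": 0, "claw": 1},
    {"tx": 0, "ty": 0, "tz": 0, "ax": 0, "ay": 0, "az": 0, "claw": 1},
    {"tx": 0, "ty": 0, "tz": 0, "ax": 0, "ay": 0, "az": 0, "claw": 1},
    {"tx": 0, "ty": 0, "tz": 0, "ax": 0, "ay": 0, "az": 0, "claw": 1},
    {"tx": 0, "ty": 0, "tz": 0, "ax": 0, "ay": 0, "az": 0, "claw": 1},
    {"tx": 0, "ty": 0, "tz": 0, "ax": 0, "ay": 0, "az": 0, "claw": 1},
  ],
)

```text
time_s: 13.6
tcp_pos: [0.3702, -0.3396, 0.0101]
ee_rot: [[0.02, -1.0, -0.01], [-0.867, -0.022, 0.497], [-0.498, -0.001, -0.867]]
wrist_force: [-1.2, 0.3, 1.1]
gripper_width: 0.295
gripper_force: 30.0
```

```bash
cat >> fk.py <<'E'
def hang(OFFt,Rt):  # tool rotation for the hanging paddle; Rt = tool rot in paddle axes
    return np.c_[UP,np.cross(N,UP),N]@Rt
E
python3 - <<'E'
from fk import *
s=sense();print(s['tcp_pos'],s['ee_rot'].round(3),s['gripper_force'],s['wrist_force'])
x=np.array([.022,-1,0]);x/=np.linalg.norm(x);PB=np.c_[x,np.cross([0,0,1],x),[0,0,1]]   # paddle axes on bench
mid=np.array([s['tcp_pos'][0],-.3505,.01]);eye=mid+.082*x
Rt=PB.T@s['ee_rot'];off=s['ee_rot'].T@(eye-s['tcp_pos']);np.savez('grip.npz',Rt=Rt,off=off)
Q=hang(0,Rt);print('off',off,'Q',Q.round(3).tolist())
def T(h,d=0):return ROOT+PEG*h/(PEG@N)-UP*d-Q@off
q=s['joints'];W=[([.40,-.22,.30],s['ee_rot']),([.46,0,.36],Q),(T(.12),Q),(T(.085),Q),(T(.014,.004),Q)]
for P,R in W: q,e=ik(np.array(P),R,q);print(np.round(P,3),q.round(0),round(e,3))
plan(W[:4],1,.033,.11)
E
```

```text
[ 0.37018848 -0.33955374  0.01013704] [[ 0.02  -1.    -0.01 ]
 [-0.867 -0.022  0.497]
 [-0.498 -0.001 -0.867]] 30.000188648700714 [-1.22114446  0.30449066  1.09017865]
off [ 0.08069026  0.00026209 -0.04612597] Q [[0.939, -0.018, 0.345], [-0.017, -1.0, -0.006], [0.345, -0.0, -0.939]]
[ 0.4  -0.22  0.3 ] [-28.  13.   3. -26. -95.  30.] 0.0
[0.46 0.   0.36] [ 27. -10. -24.  11. -59.  58.] 0.0
[0.402 0.076 0.223] [ 44. -11. -48.  22. -41.  30.] 0.0
[0.424 0.076 0.195] [ 40.  -6. -49.  24. -34.  30.] 0.0
[0.468 0.075 0.136] [ 33.   4. -52.  34. -20.  25.] 0.0
[{"tx": -2.5, "ty": -0.3, "tz": -1.9, "ax": 0, "ay": 0, "az": 0, "claw": 1}, {"tx": -2.5, "ty": -0.3, "tz": -1.9, "ax": 0, "ay": 0, "az": 0, "claw": 1}, {"tx": -2.5, "ty": -0.3, "tz": -1.9, "ax": 0, "ay": 0, "az": 0, "claw": 1}, {"tx": -2.5, "ty": -0.3, "tz": -1.9, "ax": 0, "ay": 0, "az": 0, "claw": 1}, {"tx": -2.5, "ty": -0.3, "tz": -1.9, "ax": 0, "ay": 0, "az": 0, "claw": 1}, {"tx": -2.4, "ty": -0.4, "tz": -1.9, "ax": 0, "ay": 0, "az": 0, "claw": 1}, {"tx": -2.5, "ty": -0.3, "tz": -2.0, "ax": 0, "ay": 0, "az": 0, "claw": 1}, {"tx":
[... 1577 characters left out ...]
: 1}, {"tx": -1.7, "ty": -1.2, "tz": 1.8, "ax": 0, "ay": 0, "az": 0, "claw": 1}, {"tx": -1.7, "ty": -1.2, "tz": 1.8, "ax": 0, "ay": 0, "az": 0, "claw": 1}, {"tx": -1.7, "ty": -1.3, "tz": 1.8, "ax": 0, "ay": 0, "az": 0, "claw": 1}, {"tx": -1.7, "ty": -1.2, "tz": 1.8, "ax": 0, "ay": 0, "az": 0, "claw": 1}]
[{"tx": -1.8, "ty": -1.3, "tz": 1.9, "ax": 0, "ay": 0, "az": 0, "claw": 1}, {"tx": -1.7, "ty": -1.2, "tz": 1.8, "ax": 0, "ay": 0, "az": 0, "claw": 1}, {"tx": 0.6, "ty": 0, "tz": 1.7, "ax": 0, "ay": 0, "az": 0, "claw": 1}, {"tx": 0.6, "ty": 0, "tz": 1.7, "ax": 0, "ay": 0, "az": 0, "claw": 1}]
end [0.4244 0.0758 0.1951] [[0.939, -0.02, 0.343], [-0.02, -1.0, -0.002], [0.343, -0.005, -0.939]] 34
```

drive_tool(
  rows=[
    {"tx": -1.2, "ty": 0, "tz": -1.6, "ax": 0, "ay": 0, "az": 0, "claw": 1},
    {"tx": -2.5, "ty": -0.3, "tz": -1.9, "ax": 0, "ay": 0, "az": 0, "claw": 1},
    {"tx": -2.5, "ty": -0.3, "tz": -1.9, "ax": 0, "ay": 0, "az": 0, "claw": 1},
    {"tx": -2.5, "ty": -0.3, "tz": -1.9, "ax": 0, "ay": 0, "az": 0, "claw": 1},
    {"tx": -2.5, "ty": -0.3, "tz": -1.9, "ax": 0, "ay": 0, "az": 0, "claw": 1},
    {"tx": -2.4, "ty": -0.4, "tz": -1.9, "ax": 0, "ay": 0, "az": 0, "claw": 1},
    {"tx": -2.5, "ty": -0.3, "tz": -2.0, "ax": 0, "ay": 0, "az": 0, "claw": 1},
    {"tx": -2.4, "ty": -0.4, "tz": -1.9, "ax": 0, "ay": 0, "az": 0, "claw": 1},
    {"tx": -2.5, "ty": -0.3, "tz": -2.0, "ax": 0, "ay": 0, "az": 0, "claw": 1},
    {"tx": -2.4, "ty": -0.4, "tz": -1.9, "ax": 0, "ay": 0, "az": 0, "claw": 1},
  ],
)

```text
time_s: 14.43
tcp_pos: [0.3974, -0.2292, 0.2919]
ee_rot: [[0.02, -1.0, -0.01], [-0.867, -0.022, 0.497], [-0.497, -0.001, -0.868]]
wrist_force: [0.8, 0.2, -1.3]
gripper_width: 0.299
gripper_force: 30.0
```

drive_tool(
  rows=[
    {"tx": -1.4, "ty": -0.4, "tz": 0.4, "ax": -0.01, "ay": 0.04, "az": -0.1, "claw": 1},
    {"tx": -1.3, "ty": -0.5, "tz": 0.3, "ax": -0.01, "ay": 0.04, "az": -0.1, "claw": 1},
    {"tx": -1.3, "ty": -0.7, "tz": 0.2, "ax": -0.01, "ay": 0.04, "az": -0.1, "claw": 1},
    {"tx": -1.2, "ty": -0.8, "tz": 0.2, "ax": -0.01, "ay": 0.04, "az": -0.1, "claw": 1},
    {"tx": -1.1, "ty": -0.9, "tz": 0.1, "ax": -0.01, "ay": 0.04, "az": -0.1, "claw": 1},
    {"tx": -1.1, "ty": -1.0, "tz": 0.1, "ax": -0.01, "ay": 0.04, "az": -0.1, "claw": 1},
    {"tx": -0.9, "ty": -1.1, "tz": 0, "ax": -0.01, "ay": 0.05, "az": -0.1, "claw": 1},
    {"tx": -0.8, "ty": -1.2, "tz": 0, "ax": -0.01, "ay": 0.04, "az": -0.1, "claw": 1},
    {"tx": -0.7, "ty": -1.3, "tz": -0.1, "ax": -0.01, "ay": 0.05, "az": -0.1, "claw": 1},
    {"tx": -0.6, "ty": -1.4, "tz": -0.1, "ax": -0.01, "ay": 0.04, "az": -0.09, "claw": 1},
  ],
)

```text
time_s: 15.27
tcp_pos: [0.4337, -0.0919, 0.3272]
ee_rot: [[0.841, -0.529, 0.113], [-0.54, -0.833, 0.123], [0.029, -0.164, -0.986]]
wrist_force: [0.4, -0.3, -1.0]
gripper_width: 0.295
gripper_force: 30.0
```

```bash
cat > go.py <<'E'
from fk import *
import sys
g=np.load('grip.npz');Q=hang(0,g['Rt']);off=g['off']
def T(h,d=0,lat=0):return ROOT+PEG*h/(PEG@N)-UP*d-Q@off+RK[:,1]*lat
E
python3 - <<'E'
from go import *
s=sense();print(s['joints'].round(1))
plan([([.46,0,.36],Q),(T(.12)+[0,0,.03],Q),(T(.085),Q)],1,.033,.11)
E
```

```text
[  4.2  -2.3 -12.8  -6.9 -72.6  54.9]
[{"tx": -0.4, "ty": -1.6, "tz": -0.3, "ax": -0.01, "ay": 0.04, "az": -0.09, "claw": 1}, {"tx": -0.3, "ty": -1.6, "tz": -0.3, "ax": -0.01, "ay": 0.05, "az": -0.1, "claw": 1}, {"tx": -0.1, "ty": -1.7, "tz": -0.4, "ax": -0.01, "ay": 0.04, "az": -0.09, "claw": 1}, {"tx": 0, "ty": -1.6, "tz": -0.4, "ax": -0.01, "ay": 0.05, "az": -0.1, "claw": 1}, {"tx": 0.3, "ty": -1.6, "tz": -0.4, "ax": -0.01, "ay": 0.04, "az": -0.09, "claw": 1}, {"tx": 0.4, "ty": -1.6, "tz": -0.3, "ax": -0.01, "ay": 0.05, "az": -0.1, "claw": 1}, {"tx": -1.9, "ty": -1.5, "tz": 1.6, "ax": 0, "ay": 0, "az": 0, "claw": 1}, {"tx": -1.9, "ty": -1.5, "tz": 1.6, "ax": 0, "ay": 0, "az": 0, "claw": 1}, {"tx": -1.8, "ty": -1.5, "tz": 1.6, "ax": 0, "ay": 0, "az": 0, "claw": 1}, {"tx": -1.9, "ty": -1.6, "tz": 1.6, "ax": 0, "ay": 0, "az": 0, "claw": 1}]
[{"tx": -1.8, "ty": -1.5, "tz": 1.6, "ax": 0, "ay": 0, "az": 0, "claw": 1}, {"tx": 0.1, "ty": 0, "tz": 3.1, "ax": 0, "ay": 0, "az": 0, "claw": 1}, {"tx": 0, "ty": 0, "tz": 3.0, "ax": 0, "ay": 0, "az": 0, "claw": 1}]
end [0.4239 0.0756 0.1953] [[0.939, -0.018, 0.344], [-0.015, -1.0, -0.011], [0.345, 0.005, -0.939]] 13
```

drive_tool(
  rows=[
    {"tx": -0.4, "ty": -1.6, "tz": -0.3, "ax": -0.01, "ay": 0.04, "az": -0.09, "claw": 1},
    {"tx": -0.3, "ty": -1.6, "tz": -0.3, "ax": -0.01, "ay": 0.05, "az": -0.1, "claw": 1},
    {"tx": -0.1, "ty": -1.7, "tz": -0.4, "ax": -0.01, "ay": 0.04, "az": -0.09, "claw": 1},
    {"tx": 0, "ty": -1.6, "tz": -0.4, "ax": -0.01, "ay": 0.05, "az": -0.1, "claw": 1},
    {"tx": 0.3, "ty": -1.6, "tz": -0.4, "ax": -0.01, "ay": 0.04, "az": -0.09, "claw": 1},
    {"tx": 0.4, "ty": -1.6, "tz": -0.3, "ax": -0.01, "ay": 0.05, "az": -0.1, "claw": 1},
    {"tx": -1.9, "ty": -1.5, "tz": 1.6, "ax": 0, "ay": 0, "az": 0, "claw": 1},
    {"tx": -1.9, "ty": -1.5, "tz": 1.6, "ax": 0, "ay": 0, "az": 0, "claw": 1},
    {"tx": -1.8, "ty": -1.5, "tz": 1.6, "ax": 0, "ay": 0, "az": 0, "claw": 1},
    {"tx": -1.9, "ty": -1.6, "tz": 1.6, "ax": 0, "ay": 0, "az": 0, "claw": 1},
  ],
)

```text
time_s: 16.1
tcp_pos: [0.4127, 0.0607, 0.2725]
ee_rot: [[0.939, -0.023, 0.342], [-0.021, -1.0, -0.01], [0.342, 0.002, -0.94]]
wrist_force: [1.2, -0.0, -0.7]
gripper_width: 0.296
gripper_force: 30.0
```

drive_tool(
  rows=[
    {"tx": -1.8, "ty": -1.5, "tz": 1.6, "ax": 0, "ay": 0, "az": 0, "claw": 1},
    {"tx": 0, "ty": 0, "tz": 0, "ax": 0, "ay": 0, "az": 0, "claw": 1},
    {"tx": 0, "ty": 0, "tz": 0, "ax": 0, "ay": 0, "az": 0, "claw": 1},
    {"tx": 0, "ty": 0, "tz": 0, "ax": 0, "ay": 0, "az": 0, "claw": 1},
  ],
)

```text
time_s: 16.43
tcp_pos: [0.4034, 0.076, 0.2534]
ee_rot: [[0.939, -0.022, 0.344], [-0.02, -1.0, -0.009], [0.344, 0.002, -0.939]]
wrist_force: [-0.5, 0.3, -0.6]
gripper_width: 0.298
gripper_force: 30.0
```

```bash
python3 - <<'E'
from go import *
s=sense();print(s['joints'].round(1),s['tcp_pos'],s['ee_rot'].round(3).tolist())
plan([(T(.075),Q)],1,.033,.11)
E
```

```text
[ 44.  -12.3 -43.4  19.9 -46.3  32.6] [0.40337829 0.07602956 0.2533643 ] [[0.939, -0.022, 0.344], [-0.02, -1.0, -0.009], [0.344, 0.002, -0.939]]
[{"tx": 0.1, "ty": 0, "tz": 2.4, "ax": 0, "ay": 0, "az": 0, "claw": 1}, {"tx": 0.1, "ty": 0, "tz": 2.4, "ax": 0, "ay": 0, "az": 0, "claw": 1}, {"tx": 0.1, "ty": -0.1, "tz": 2.3, "ax": 0, "ay": 0, "az": 0, "claw": 1}]
end [0.4306 0.0763 0.1877] [[0.939, -0.022, 0.344], [-0.02, -1.0, -0.009], [0.344, 0.002, -0.939]] 3
```

drive_tool(
  rows=[
    {"tx": 0.1, "ty": 0, "tz": 2.4, "ax": 0, "ay": 0, "az": 0, "claw": 1},
    {"tx": 0.1, "ty": 0, "tz": 2.4, "ax": 0, "ay": 0, "az": 0, "claw": 1},
    {"tx": 0.1, "ty": 0, "tz": 2.3, "ax": 0, "ay": 0, "az": 0, "claw": 1},
    {"tx": 0, "ty": 0, "tz": 0, "ax": 0, "ay": 0, "az": 0, "claw": 1},
    {"tx": 0, "ty": 0, "tz": 0, "ax": 0, "ay": 0, "az": 0, "claw": 1},
    {"tx": 0, "ty": 0, "tz": 0, "ax": 0, "ay": 0, "az": 0, "claw": 1},
  ],
)

```text
time_s: 16.93
tcp_pos: [0.4311, 0.0751, 0.1884]
ee_rot: [[0.939, -0.023, 0.344], [-0.021, -1.0, -0.01], [0.345, 0.002, -0.939]]
wrist_force: [0.3, -0.2, -0.1]
gripper_width: 0.297
gripper_force: 30.0
```

```bash
cat > look.py <<'E'
from go import *
k=sys.argv[1];s=sense();e=s['tcp_pos']+s['ee_rot']@off
a,_=shot('top','top'+k);b,_=shot('side','side'+k)
r=lambda t:np.round(t,1)
for n,(x,y) in(('top',(240,150)),('side',(310,160))):
    print(n,'crop px: eye',[((u-x)*6 if n=='top' else (u-x)*6,(v-y)*6) for u,v in [proj(n,e)]],'tip',[((u-x)*6,(v-y)*6) for u,v in [proj(n,TIP)]])
o=np.zeros((540,800,3),np.uint8)
o[:480,:396]=cv2.resize(a[150:230,240:306],None,fx=6,fy=6,interpolation=2);o[:540,400:796]=cv2.resize(b[160:250,310:376],None,fx=6,fy=6,interpolation=2)
cv2.imwrite(f'pics/look{k}.png',o[:,:,::-1]);print(s['tcp_pos'],s['wrist_force'],'h',(e-ROOT)@N,'lat',(e-ROOT)@RK[:,1],'up vs peg',(e-ROOT-PEG*((e-ROOT)@N)/(PEG@N))@UP)
E
python3 look.py 2
```

```text
top crop px: eye [(np.float64(198.374104097815), np.float64(290.95901901998764))] tip [(np.float64(201.39718901878177), np.float64(262.660441350009))]
side crop px: eye [(np.float64(207.76842641662165), np.float64(163.5325518376634))] tip [(np.float64(242.1104285000896), np.float64(208.03230897881866))]
[0.43108069 0.07505111 0.18837531] [ 0.30347748 -0.24007087 -0.09187215] h 0.0753851415047608 lat -0.0010148886395570209 up vs peg 0.0011057457501888102
```

View pics/look2.png

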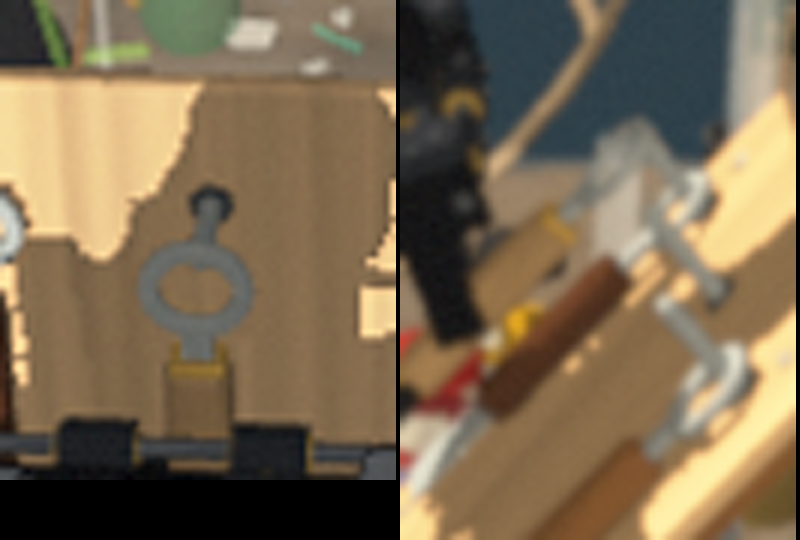

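In the top crop the eye is at (196,290), within 2 px of the prediction. The peg runs from (211,205) towards (202,262), also as predicted, so I'll insert along the peg axis.

```bash
python3 - <<'E'
from go import *
p,R=plan([(T(.035,.001,.001),Q)],1,.012,.11)
plan([(T(.015,.004,.001),Q)],1,.008,.11,p,R)
E
```

```text
[{"tx": 0.3, "ty": 0, "tz": 1.0, "ax": 0, "ay": 0, "az": 0, "claw": 1}, {"tx": 0.3, "ty": -0.1, "tz": 1.0, "ax": 0, "ay": 0, "az": 0, "claw": 1}, {"tx": 0.3, "ty": 0, "tz": 1.0, "ax": 0, "ay": 0, "az": 0, "claw": 1}, {"tx": 0.3, "ty": -0.1, "tz": 1.0, "ax": 0, "ay": 0, "az": 0, "claw": 1}]
end [0.456  0.0768 0.1552] [[0.938, -0.023, 0.345], [-0.021, -1.0, -0.008], [0.345, 0.001, -0.938]] 4
[{"tx": 0.1, "ty": 0, "tz": 0.7, "ax": 0, "ay": 0, "az": 0, "claw": 1}, {"tx": 0.2, "ty": 0, "tz": 0.7, "ax": 0, "ay": 0, "az": 0, "claw": 1}, {"tx": 0.1, "ty": 0, "tz": 0.7, "ax": 0, "ay": 0, "az": 0, "claw": 1}]
end [0.467  0.0766 0.1369] [[0.938, -0.023, 0.345], [-0.021, -1.0, -0.008], [0.345, 0.001, -0.938]] 3
```

drive_tool(
  rows=[
    {"tx": 0.3, "ty": 0, "tz": 1.0, "ax": 0, "ay": 0, "az": 0, "claw": 1},
    {"tx": 0.3, "ty": -0.1, "tz": 1.0, "ax": 0, "ay": 0, "az": 0, "claw": 1},
    {"tx": 0.3, "ty": 0, "tz": 1.0, "ax": 0, "ay": 0, "az": 0, "claw": 1},
    {"tx": 0.3, "ty": -0.1, "tz": 1.0, "ax": 0, "ay": 0, "az": 0, "claw": 1},
    {"tx": 0, "ty": 0, "tz": 0, "ax": 0, "ay": 0, "az": 0, "claw": 1},
    {"tx": 0, "ty": 0, "tz": 0, "ax": 0, "ay": 0, "az": 0, "claw": 1},
    {"tx": 0, "ty": 0, "tz": 0, "ax": 0, "ay": 0, "az": 0, "claw": 1},
  ],
)

```text
time_s: 17.62
tcp_pos: [0.4552, 0.0766, 0.1544]
ee_rot: [[0.939, -0.022, 0.344], [-0.02, -1.0, -0.009], [0.344, 0.002, -0.939]]
wrist_force: [0.2, -0.2, -1.7]
gripper_width: 0.294
gripper_force: 30.0
```

```bash
python3 look.py 3
```

```text
top crop px: eye [(np.float64(202.4941080338699), np.float64(246.93533109368815))] tip [(np.float64(201.39718901878177), np.float64(262.660441350009))]
side crop px: eye [(np.float64(262.59412559952614), np.float64(239.03622560366824))] tip [(np.float64(242.1104285000896), np.float64(208.03230897881866))]
[0.45522756 0.07655069 0.15436149] [ 0.16933997 -0.22626941 -1.72489467] h 0.03499132211067957 lat 0.0010445158135492215 up vs peg -0.0019801029170065107
```

View pics/look3.png

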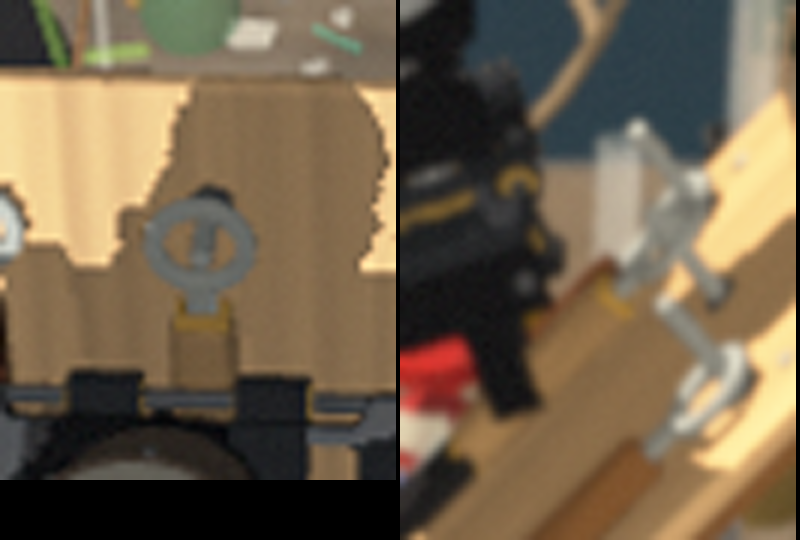

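The peg shows through the ring's hole at about (205,243) in the top crop, so the eye is threaded. I'll lower it to just off the board.

drive_tool(
  rows=[
    {"tx": 0.1, "ty": 0, "tz": 0.7, "ax": 0, "ay": 0, "az": 0, "claw": 1},
    {"tx": 0.2, "ty": 0, "tz": 0.7, "ax": 0, "ay": 0, "az": 0, "claw": 1},
    {"tx": 0.1, "ty": 0, "tz": 0.5, "ax": 0, "ay": 0, "az": 0, "claw": 1},
    {"tx": 0, "ty": 0, "tz": 0, "ax": 0, "ay": 0, "az": 0, "claw": 1},
    {"tx": 0, "ty": 0, "tz": 0, "ax": 0, "ay": 0, "az": 0, "claw": 1},
    {"tx": 0, "ty": 0, "tz": 0, "ax": 0, "ay": 0, "az": 0, "claw": 1},
  ],
)

```text
time_s: 18.22
tcp_pos: [0.4652, 0.076, 0.1371]
ee_rot: [[0.939, -0.022, 0.343], [-0.02, -1.0, -0.01], [0.343, 0.003, -0.939]]
wrist_force: [-0.1, -1.0, -1.3]
gripper_width: 0.297
gripper_force: 30.0
```

```bash
python3 look.py 4|tail -1; python3 -c "
from go import *
plan([(T(.013,.005,.001),Q)],1,.01)"
```

```text
[0.46524785 0.07597025 0.1370915 ] [-0.12029304 -0.9890672  -1.34115666] h 0.016091336207644472 lat 0.0006978870572036958 up vs peg -0.005267809600567067
[{"tx": 0.1, "ty": 0, "tz": 0.3, "ax": 0, "ay": 0, "az": 0, "claw": 1}]
end [0.4673 0.076  0.1347] [[0.939, -0.022, 0.343], [-0.02, -1.0, -0.01], [0.343, 0.003, -0.939]] 1
```

drive_tool(
  rows=[
    {"tx": 0.1, "ty": 0, "tz": 0.3, "ax": 0, "ay": 0, "az": 0, "claw": 1},
    {"tx": 0, "ty": 0, "tz": 0, "ax": 0, "ay": 0, "az": 0, "claw": 1},
    {"tx": 0, "ty": 0, "tz": 0, "ax": 0, "ay": 0, "az": 0, "claw": 1},
    {"tx": 0, "ty": 0, "tz": 0, "ax": 0, "ay": 0, "az": 0, "claw": 1},
  ],
)

```text
time_s: 18.65
tcp_pos: [0.4672, 0.0758, 0.1342]
ee_rot: [[0.939, -0.022, 0.342], [-0.02, -1.0, -0.011], [0.342, 0.003, -0.94]]
wrist_force: [0.6, -0.5, -1.6]
gripper_width: 0.297
gripper_force: 30.0
```

drive_tool(
  rows=[
    {"tx": 0, "ty": 0, "tz": 0, "ax": 0, "ay": 0, "az": 0, "claw": 3},
    {"tx": 0, "ty": 0, "tz": 0, "ax": 0, "ay": 0, "az": 0, "claw": 4},
    {"tx": 0, "ty": 0, "tz": 0, "ax": 0, "ay": 0, "az": 0, "claw": 5.5},
    {"tx": 0, "ty": 0, "tz": 0, "ax": 0, "ay": 0, "az": 0, "claw": 5.5},
    {"tx": 0, "ty": 0, "tz": 0, "ax": 0, "ay": 0, "az": 0, "claw": 5.5},
    {"tx": 0, "ty": 0, "tz": 0, "ax": 0, "ay": 0, "az": 0, "claw": 5.5},
    {"tx": 0, "ty": 0, "tz": 0, "ax": 0, "ay": 0, "az": 0, "claw": 5.5},
  ],
)

```text
time_s: 19.23
tcp_pos: [0.4672, 0.0759, 0.1343]
ee_rot: [[0.939, -0.022, 0.342], [-0.02, -1.0, -0.01], [0.342, 0.003, -0.94]]
wrist_force: [-0.3, -0.2, 1.0]
gripper_width: 0.612
gripper_force: 0.0
```

```bash
python3 look.py 5|tail -1
```

```text
[0.46720918 0.07587366 0.13430182] [-0.29354587 -0.20035374  0.96230401] h 0.012756013109782584 lat 0.0006567002194911118 up vs peg -0.005526433682007365
```

View pics/look5.png

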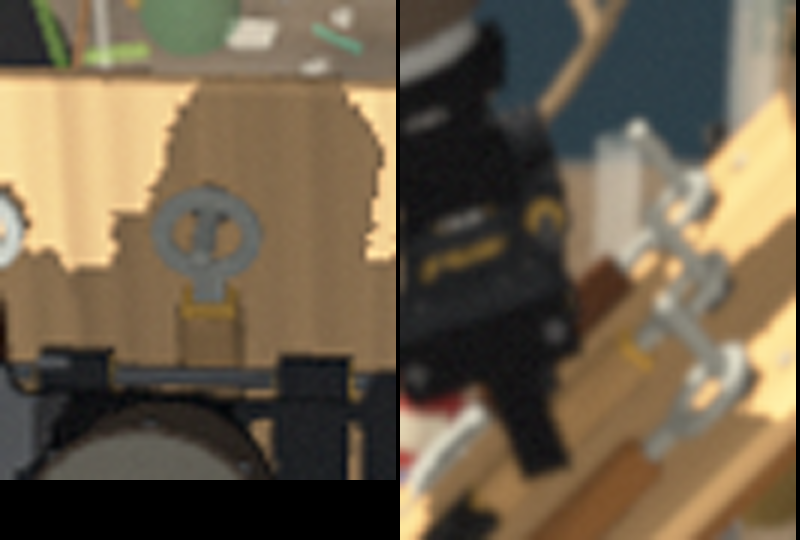

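The eye, at about (207,232) in the top crop, is low on the peg like its neighbours, and the fingers are open. Next I'll back off along the board's normal.

drive_tool(
  rows=[
    {"tx": -0.3, "ty": 0, "tz": -0.5, "ax": 0, "ay": 0, "az": 0, "claw": 5.5},
    {"tx": -0.6, "ty": 0, "tz": -1.1, "ax": 0, "ay": 0, "az": 0, "claw": 5.5},
    {"tx": -1.0, "ty": 0, "tz": -1.7, "ax": 0, "ay": 0, "az": 0, "claw": 5.5},
    {"tx": -0.7, "ty": 0, "tz": -2.2, "ax": 0, "ay": 0, "az": 0, "claw": 5.5},
    {"tx": -0.5, "ty": 0, "tz": -2.5, "ax": 0, "ay": 0, "az": 0, "claw": 5.5},
    {"tx": 0, "ty": 0, "tz": -2.5, "ax": 0, "ay": 0, "az": 0, "claw": 5.5},
    {"tx": 0, "ty": 0, "tz": -2.5, "ax": 0, "ay": 0, "az": 0, "claw": 5.5},
    {"tx": 0, "ty": 0, "tz": -2.5, "ax": 0, "ay": 0, "az": 0, "claw": 5.5},
    {"tx": 0, "ty": 0, "tz": 0, "ax": 0, "ay": 0, "az": 0, "claw": 5.5},
    {"tx": 0, "ty": 0, "tz": 0, "ax": 0, "ay": 0, "az": 0, "claw": 5.5},
  ],
)

```text
time_s: 20.17
tcp_pos: [0.3848, 0.0788, 0.2707]
ee_rot: [[0.939, -0.021, 0.345], [-0.02, -1.0, -0.007], [0.345, -0.001, -0.939]]
wrist_force: [0.3, -0.6, -0.2]
gripper_width: 0.631
gripper_force: 0.0
```

```bash
python3 - <<'E'
from h import *
a,_=shot('top','topF');b,_=shot('side','sideF')
o=np.zeros((560,800,3),np.uint8)
o[:520,:400]=cv2.resize(a[150:280,225:325],None,fx=4,fy=4,interpolation=2);o[:,400:]=cv2.resize(b[170:310,290:390],None,fx=4,fy=4,interpolation=2)
cv2.imwrite('pics/final.png',o[:,:,::-1]);print(sense()['tcp_pos'],sense()['wrist_force'])
E
```

```text
[0.38437387 0.07772473 0.26843955] [ 1.00547042 -0.92313254 -0.78239267]
```

View pics/final.png

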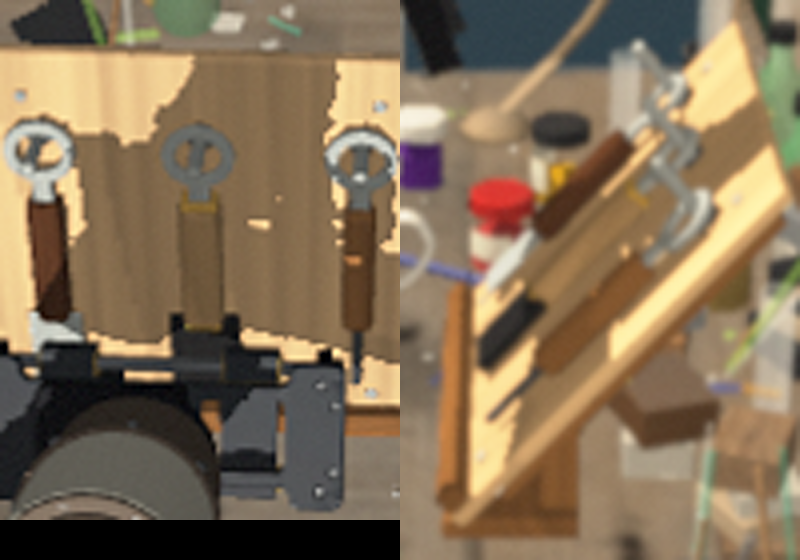

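The paddle lies flat on the board between its neighbours, with its eye at (197,155) in the top crop, in line with theirs. The blade points down and the gripper is well clear, so I'm handing in.

```bash
python3 -c "
from station import finish_job
print(finish_job())"
```

```text
the job is handed in; nothing more can be done
None
```

The paddle hangs by its eye on the middle peg, flat against the board with its blade down; I let go, the mug and jar weren't touched, and the job was handed in at about 20 s on the robot's clock.

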